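# Re-shelve a returned child's skate

## Task

A returned child's skate stands toe-in under the step board of the low returns stand. Draw it out, and put it away upright in the one empty bay of the storage rack the way the others stand: heel in under the top board and pushed back until it rests against the rail, toe pointing out at the front. Don't knock over or shift the other skates or anything else standing on the counter.

Things in the scene. Friction and masses are not known exactly. Their poses are not given: they have to be found in the camera images.
- skate: Returned skate to put away: orange shell, black sole, two steel runners; stands by itself, 0.3 to 0.65 kg. Origin on the counter under it, midway between runners; x points from toe to heel, z up (mm). Toe tip x -101, heel back x 93 (z 40 to 96), boot 62 wide, top z 96, instep rising from x -45 to z 140 at x 8, then the cuff. Starts toe (about 65 mm) under the step board, cuff in front of it.
- toe_grip (a point): Point in the middle of the skate's toe: x -68, y 0, z 80 mm in the skate's frame, axes as the skate's. The toe is 62 wide (y) with upright sides from z 40 to 90, straight between x -70 and -45 and rounded in front of that; top at z 96. It can be grasped across from above once clear of the board.
- cuff_top (a point): Middle of the skate's cuff mouth at the rim: x 45, y 0, z 185 mm in the skate's frame, axes as the skate's. The cuff is an upright oval tube, open on top: x 5 to 85, 64 wide (y), wall 7, hollow down to z 96, with flat parallel sides between x 29 and 61. The skate's centre of mass is at about x 21, z 72.
- skate_b: A like skate already put away in another bay of the rack; same shape, size and axes as skate. Leave it alone.
- skate_c: A like skate already put away in another bay of the rack; same shape, size and axes as skate. Leave it alone.
- rack: Plywood storage rack fixed on the counter, three bays, no floor. Origin on the counter below the middle of the top board's front edge; x into the bays, z up (mm). Top board x 0 to 135, z 205 to 220, 330 wide. Under it four dividers 12 thick, x 0 to 135; bays 94 wide inside, centres at y -106, 0, 106. Back rail across all bays, front face x 105.5, z 55 to 95: a heel pushed home rests on it.
- bay: The empty bay (any of the three), marked only by its flat rubber strip. Origin on the counter on the bay's centre line, 10 mm behind the front edge of the top board: the origin of a put-away skate belongs there (its heel then 2.5 mm from the rail, its toe sticking out 91 mm in front of the board). Axes as the rack's, x into the bay.
- returns: Low wooden returns stand fixed on the counter, no floor. Origin on the counter below the middle of the step board's front edge; x in under the board, z up (mm). Step board x 0 to 170, z 118 to 130, 260 wide; side panels 12 thick under both ends, from x 0 back; lip 35 high along its rear edge. The skate stands with its own x axis roughly opposite to this x.
- puck: Black rubber puck, 76 mm across, 25 mm high, lying on the returns stand's board; origin at the centre of its underside. Leave it alone.
- sprayer: White trigger-spray bottle, 54 mm across, 154 mm high, its head reaching 49 mm out to its own -x; stands on the counter between the stand and the rack. Origin at the centre of its underside. Leave it alone.
- cup: Yellow drinking cup, 64 mm across the rim, 80 mm high, on the open counter between the stand and the rack, nearer the robot. Origin at the centre of its underside. Leave it alone.

How it is judged (in metres and radians):
On the way, in this order (a step that is already met when the one before it is completed fails the run):
1. the skate's toe is drawn out from under the step board (x of toe_grip in the frame of returns below -0.02 m), for 0.1 s.
2. the skate stands on the counter in line with the empty bay, heel just going in under the top board (x of skate in the frame of bay above -0.095 m and y of skate in the frame of bay between -0.03 and 0.03 m and x of toe_grip in the frame of bay below -0.05 m and height (world z) of skate below 0.02 m), for 0.05 s.
At the end, for the whole second after the job is handed in: The returned skate stands still and upright (0.06 rad) in the empty bay, toe out, square within 0.2 rad, within 18 mm of the bay's centre line, heel at most 10 mm from the rail; the other skates upright within 20 mm, and sprayer, cup and puck within 25 mm, of where they were (x of skate in the frame of bay between -0.008 and 0.01 m and y of skate in the frame of bay between -0.018 and 0.018 m and x of toe_grip in the frame of bay below -0.05 m and angle between the x axis of skate and the x axis of bay, either way round below 0.2 rad and angle between skate's own z axis and vertical below 0.06 rad and height (world z) of skate below 0.006 m and linear speed of skate below 0.02 m/s and distance of each of skate_b, skate_c from where it was at the start of the episode below 0.02 m and angle between each of skate_b, skate_c's own z axis and vertical below 0.1 rad and distance of each of sprayer, cup, puck from where it was at the start of the episode below 0.025 m); the robot touches nothing.
It fails at once if a put-away skate is shifted by more than 20 mm (distance of any of skate_b, skate_c from where it was at the start of the episode above 0.02 m).
It fails at once if the sprayer, the cup or the puck is shifted by more than 25 mm or tipped (distance of any of sprayer, cup, puck from where it was at the start of the episode above 0.025 m or angle between any of sprayer, cup's own z axis and vertical above 0.5 rad).
It also fails if it takes over 58 s, if anything falls off the work surface, if the arm or the gripper's body presses on something with over 40 N, if the wrist force passes 120 N, or if a joint passes its speed limit or range.

## Robot

A 6-joint arm with a two-finger parallel gripper is mounted at the origin on the work surface. World frame = base frame: x ahead of the robot, y to its left, z up, the work surface at z = 0. Lengths are in m, angles in degrees, forces in N, time in s.
With the tool pointing down it reaches from about 0.375 to 0.9 m from the base axis. Payload 3.1 kg.
Tool frame: the origin (TCP) lies midway between the tips of the shut fingers; the grasp point (between the pads) lies 19 mm behind it; z points along the fingers, y is the direction in which the jaws open and shut (so a half turn about z gives the same grasp; the last joint's range is limited). The gripper opens to 87 mm and grips with 3 to 60 N. Pads are 19 mm wide; open, the fingers measure 117 mm over their backs; the gripper's body (75 mm by 190 mm) begins 51 mm behind the grasp point.
Start: joints at [61.507, 30.224, 82.088, -0, 67.689, -10.227], TCP at [0.196, 0.593, 0.223] pointing down, gripper open.
Joint ranges: [-176.69, 176.69], [-43.24, 126.21], [12.49, 139.97], [-82, 262], [0, 151.66], [-163.58, 163.58]. Speed limits (degrees/s): [159.86, 159.86, 180, 180, 180, 180].

## Interface

Orientations are given as a 3x3 rotation matrix whose columns are the frame's x, y, z axes.
In Python, from rig import bot gives the robot as it stands.
- The arm moves only by the tool carry_out, never from a script. Its arguments are lists of equal length, an entry for each row: "grip": the gripper's target within -1 to 1 (fully open at 1, half-way at 0, shut at -1); "slide": the shift along the tool's x, y, z in mm, a list of three; "twist": the turn, a rotation vector about the tool's x, y, z in rad, a list of three. In form: {"grip": [grip, ...], "slide": [[dx, dy, dz], ...], "twist": [[wx, wy, wz], ...]}. A call has 1 to 12 rows; each row shifts and turns the pose as measured when the row begins, along the tool's axes as they then stand; what a row does not reach is not made up. A row lasts 1/10 s, in which the tool goes at most 50 mm and 8.59 degrees, less where a joint would pass 70% of its speed; a pose out of reach is approached as far as the arm can. A call is refused whole if a number of a shift passes 50 or a number of a turn 0.15, either way. A call with a gripper value outside its range is refused whole. The fingers move at their own pace and stop on an object; the grip force is fixed at half the most. Time passes only in rows, so rows that do not move let the fingers close. It gives the time, the measured TCP pose, the force and the opening at its end, in the units of the state.
- bot.read_state(): the state, without advancing time (a new reading comes with each control period).
- bot.capture(name): name is "side" or "top"; returns a dict with "color" (384x512x3 uint8, red, green, blue), "depth" (384x512 float32, m along the optical axis (not along the pixel's ray), 0 where there is no reading), "fx", "fy", "cx", "cy" (pixels), "position" and "rotation" of the camera in the world. Camera axes: x right, y up, looking along -z (the intrinsics and any distortion apply to the point x, -y, -z); pixel columns grow to the right and rows downward; lengths in m; the calibration is good to about 2 mm. A picture is of the moment at which its call begins.
- bot.hand_in(): hands the job in, once; it reports no verdict.
The state is a dict: "time_s": time; "joint_positions": joint angles; "qvel": joint speeds; "tau": joint torques, N m; "position": TCP position; "tcp_rot": TCP orientation; "force": force on the tool from outside, world axes, zero at the start; "moment": the same for the moment, N m; "opening": opening from 0.0 (shut) to 1.0 (fully open).
Only numpy, scipy, OpenCV 4.12 (cv2) and the standard library are available. Lean on these libraries where they do the work, as an engineer would, in place of code of your own. Each camera call takes 0.05 s, during which the arm holds its last target.

## Working session

There is one attempt and no reset: what is moved stays moved. The work goes in short steps, Python scripts to look and compute and a tool call to move; the robot and the scene stay as the last step left them, time stands still between calls to the robot, and variables do not carry over. Pictures are saved under pics/ and viewed, and the job is handed in when it is done.

Besides the shell and the picture viewer there is one more tool, called after "Request:" by a JSON object that holds its "method" and its "body", one argument or row to a line. carry_out: Moves the arm, as the interface text tells. Its arguments: {"type":"object","properties":{"grip":{"type":"array"},"slide":{"type":"array"},"twist":{"type":"array"}},"required":["grip","slide","twist"]}

```bash
ls; mkdir -p pics
python3 - <<'E'
from rig import bot
import cv2,pickle
s=bot.read_state();print(s)
for n in("side","top"):
    c=bot.capture(n);cv2.imwrite(f"pics/{n}0.png",c["color"][:,:,::-1]);pickle.dump(c,open(f"{n}0.pkl","wb"))
    print(n,c["fx"],c["cx"],c["cy"],c["position"],c["rotation"],{k:v for k,v in c.items() if k not in("color","depth")}.keys())
E
```

```text
pics
{'time_s': 0.0, 'joint_positions': array([ 6.15059513e+01,  3.02781996e+01,  8.21543922e+01, -2.88916196e-04,
        6.76876405e+01, -1.02252068e+01]), 'qvel': array([ 0.00902852,  0.02568122, -0.06835643, -0.00522009, -0.09074764,
       -0.08679739]), 'tau': array([-3.33679282e-04, -4.40032518e+01, -1.76594782e+01,  6.30712160e-02,
        5.82815974e-02, -1.91492177e-04]), 'position': array([0.19553233, 0.59288348, 0.2215909 ]), 'tcp_rot': array([[-9.49596509e-01,  3.13473248e-01, -9.97001106e-04],
       [ 3.13474617e-01,  9.49594785e-01, -1.84648102e-03],
       [ 3.67924649e-04, -2.06594647e-03, -9.99997798e-01]]), 'force': array([0.47941516, 0.53471231, 0.89728883]), 'moment': array([ 0.0155906 , -0.02326724,  0.0192526 ]), 'opening': 1.0022560684100705}
side 444.8834676593778 252.41221252829592 194.7046046183648 [-0.02796846 -0.81860115  0.89630057] [[ 0.80390731  0.35539032 -0.47689701]
 [-0.59474716  0.48437314 -0.64160617]
 [ 0.00297548  0.79942503  0.60075849]] dict_keys(['fx', 'fy', 'cx', 'cy', 'position', 'rotation'])
top 410.81125602134136 245.11556851651434 186.49051048268416 [ 0.40857923 -0.00468262  1.27001165] [[ 0.02991775  0.99094575 -0.13088716]
 [-0.99954192  0.02906133 -0.00844884]
 [-0.00456858  0.13107997  0.99136127]] dict_keys(['fx', 'fy', 'cx', 'cy', 'position', 'rotation'])
```

View pics/side0.png

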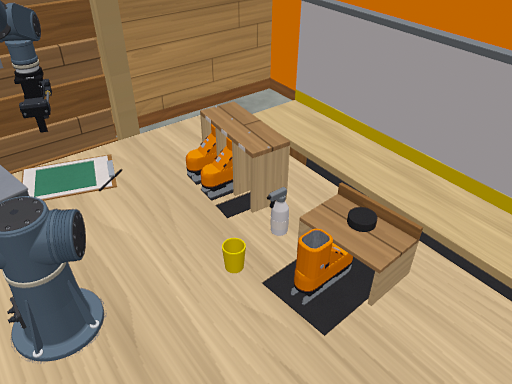

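View pics/top0.png

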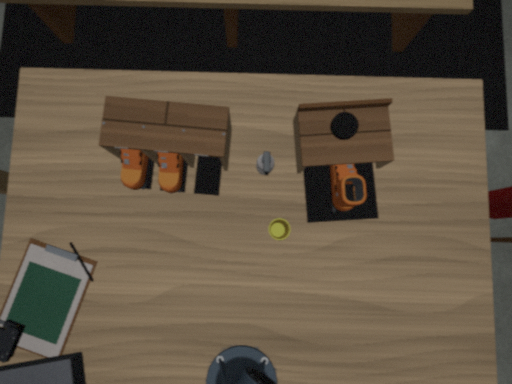

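Side view: the skate's cuff mouth is at about (316,240), the cup at (234,255), the sprayer at (280,212) and the puck at (362,218). The empty bay's strip is at (238,205).

Top view: the cuff is at (352,187), the cup at (279,229), the sprayer at (265,162) and the strip at (208,175), so the empty bay is the rightmost one. Next I'll measure these.

```bash
cat > h.py <<'E'
import numpy as np,cv2,pickle
def ray(c,u,v):
    d=np.array([(u-c["cx"])/c["fx"],-(v-c["cy"])/c["fy"],-1.0]);return np.array(c["position"]),np.array(c["rotation"])@d
def plane(c,u,v,z):
    p,d=ray(c,u,v);return p+d*(z-p[2])/d[2]
def cloud(c):
    H,W=c["depth"].shape;u,v=np.meshgrid(np.arange(W),np.arange(H))
    D=c["depth"];d=np.stack([(u-c["cx"])/c["fx"],-(v-c["cy"])/c["fy"],-np.ones_like(D)],-1)*D[...,None]
    return d@np.array(c["rotation"]).T+np.array(c["position"])
def tri(c1,uv1,c2,uv2):
    p,d=ray(c1,*uv1);q,e=ray(c2,*uv2)
    s=np.linalg.lstsq(np.stack([d,-e],1),q-p,rcond=None)[0]
    a=p+s[0]*d;b=q+s[1]*e;return (a+b)/2,np.linalg.norm(a-b)
def load(n):return pickle.load(open(n,"rb"))
E
python3 - <<'E'
from h import *
for n in("side","top"):
    c=load(n+"0.pkl");P=cloud(c);im=c["color"];hsv=cv2.cvtColor(im,cv2.COLOR_RGB2HSV)
    print(n,"valid",(c["depth"]>0).mean())
    m=cv2.inRange(hsv,(5,170,120),(20,255,255));m[(P[...,0]<.2)|(P[...,0]>.9)|(abs(P[...,1])>.6)|(P[...,2]<.02)|(c["depth"]<=0)]=0
    k,l,s,ct=cv2.connectedComponentsWithStats(m)
    for i in range(1,k):
        if s[i,4]<60:continue
        q=P[l==i];print("orange",s[i],q.min(0).round(3),q.max(0).round(3))
    # crops
for n,(x,y,w,h) in {"side":(250,170,180,135),"top":(90,90,320,150)}.items():
    c=load(n+"0.pkl");r=cv2.resize(c["color"][y:y+h,x:x+w],None,fx=800//w if n=="top" else 4,fy=800//w if n=="top" else 4,interpolation=cv2.INTER_CUBIC)
    cv2.imwrite(f"pics/{n}0c.png",r[:,:,::-1])
c=load("side0.pkl");r=cv2.resize(c["color"][95:225,170:310],None,fx=4,fy=4,interpolation=cv2.INTER_CUBIC);cv2.imwrite("pics/side0r.png",r[:,:,::-1])
E
```

```text
side valid 0.9960784912109375
orange [ 186  123   47   64 1575] [0.543 0.177 0.047] [0.675 0.384 0.209]
orange [ 294  228   59   63 1962] [ 0.505 -0.319  0.047] [ 0.685 -0.162  0.188]
top valid 0.9959360758463541
orange [122 149  19  22 261] [0.602 0.309 0.093] [0.654 0.362 0.144]
orange [159 153  20  23 263] [0.591 0.2   0.093] [0.647 0.253 0.145]
orange [336 164  30  40 291] [ 0.516 -0.315  0.107] [ 0.636 -0.252  0.192]
```

View pics/side0c.png

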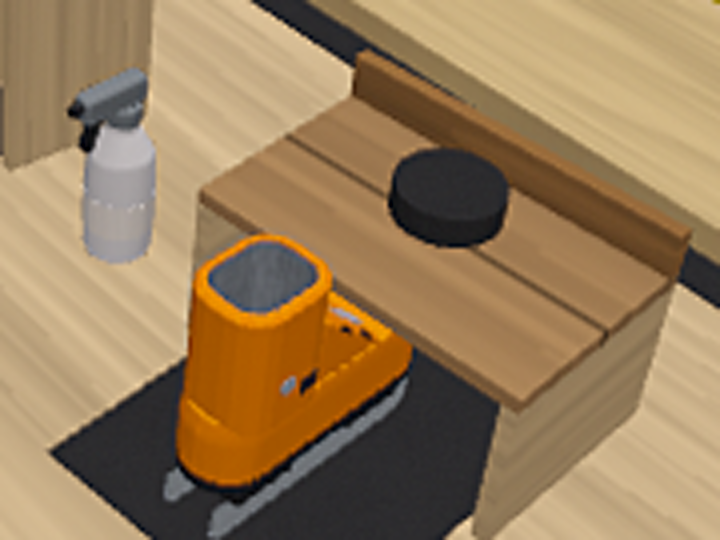

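View pics/top0c.png

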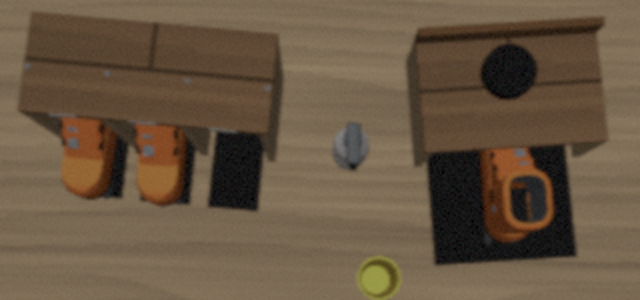

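View pics/side0r.png

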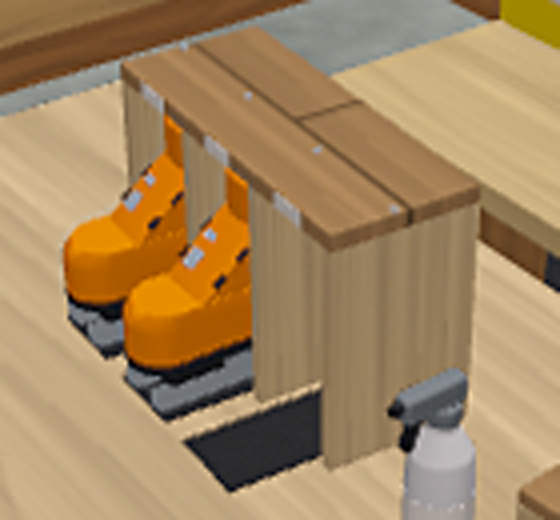

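```bash
cat > m.py <<'E'
from h import *
def rect(P,m,z=None,name=""):
    q=P[m];r=cv2.minAreaRect((q[:,:2]*1000).astype(np.float32));print(name,"n",len(q),"c",np.round(r[0],1),"size",np.round(r[1],1),"ang",round(r[2],1),"z",(np.percentile(q[:,2],[5,50,95])*1000).round(1));return q
def big(m):
    k,l,s,_=cv2.connectedComponentsWithStats(m.astype(np.uint8));i=1+s[1:,4].argmax();return l==i
E
python3 - <<'E'
from m import *
for n in("side","top"):
    c=load(n+"0.pkl");P=cloud(c);x,y,z=np.moveaxis(P,-1,0);ok=c["depth"]>0
    hsv=cv2.cvtColor(c["color"],cv2.COLOR_RGB2HSV);org=cv2.inRange(hsv,(5,170,100),(20,255,255))>0
    print(n)
    b=big(ok&(abs(z-.22)<.007)&(y>.05)&(y<.45)&(x>.5));rect(P,b,name="racktop")
    fr=b&~np.roll(b,-1,0)  # lowest rows
    b2=big(ok&(abs(z-.13)<.006)&(y<-.08)&(y>-.45)&(x>.5)&~org);rect(P,b2,name="step")
    rect(P,big(ok&org&(z>.178)&(y<0)),name="cuffrim")
    rect(P,big(ok&(abs(z-.155)<.005)&(y<-.1)&(x>.6)&(hsv[...,2]<80)),name="puck")
    dark=ok&(abs(z)<.008)&(hsv[...,2]<70)
    rect(P,big(dark&(y>.02)&(y<.25)&(x>.5)),name="strip")
    rect(P,big(dark&(y<-.1)&(y>-.5)&(x>.3)),name="mat")
    rect(P,big(ok&(cv2.inRange(hsv,(22,150,80),(35,255,255))>0)&(z>.07)&(y<.1)&(x<.6)&(x>.2)),name="cup")
    rect(P,big(ok&(z>.05)&(abs(y)<.08)&(x>.45)&(x<.72)&(z<.17)),name="sprayer")
    rect(P,big(ok&org&(z>.09)&(y<.26)&(y>.18)),name="skate right rack")
E
```

```text
side
racktop n 2277 c [703.6 223.3] size [338.9 141.6] ang 86.4 z [217.  220.4 222.8]
step n 3744 c [ 716.4 -276. ] size [169.3 263.2] ang 6.1 z [127.4 130.2 132.9]
cuffrim n 250 c [ 553.9 -285.6] size [81.9 65.5] ang 5.8 z [179.  184.1 187.1]
puck n 448 c [ 737.  -270.4] size [73.4 73.8] ang 69.7 z [152.  155.1 157.6]
strip n 471 c [613.9 122.1] size [ 76.3 129.7] ang 87.8 z [-1.6  1.7  4.4]
mat n 3578 c [ 610.8 -284. ] size [263.4 221.6] ang 5.6 z [-1.7  1.   3.8]
cup n 181 c [445.3 -97.6] size [63.5 63. ] ang 39.9 z [71.1 77.8 81.2]
sprayer n 1447 c [654.1  -3.9] size [159.9  95.8] ang 75.0 z [ 57.4 109.3 160.8]
skate right rack n 526 c [602.9 221.2] size [ 76.  106.8] ang 88.8 z [ 91.8 105.9 169.9]
top
racktop n 6312 c [702.7 223.1] size [331.4 137.5] ang 86.3 z [216.9 220.2 223.4]
step n 4410 c [ 714.3 -276.7] size [160.8 261.5] ang 5.2 z [126.3 129.8 133.4]
cuffrim n 168 c [ 552.9 -284.3] size [78.7 63.4] ang 3.6 z [179.6 183.9 187.2]
puck n 553 c [ 738.6 -268.9] size [74.4 74.5] ang 71.1 z [151.4 154.7 158.2]
strip n 911 c [609.4 122.2] size [ 79.7 120.3] ang 86.7 z [-3.1  1.2  5.1]
mat n 2462 c [ 568.3 -288.7] size [175.2 220.1] ang 5.3 z [-3.4  0.7  4.9]
cup n 1 c [458.7 -72.5] size [0. 0.] ang 0.0 z [79.6 79.6 79.6]
sprayer n 305 c [631.  -47.9] size [51.5 66.2] ang 62.5 z [ 66.9 132.1 156.4]
skate right rack n 289 c [618.5 225.8] size [55.7 54.5] ang 1.7 z [ 96.  119.8 140.9]
```

Both views agree to about 2 mm, and the heights match the text: rim 184, step 130, rack top 220.

| Item | World position (mm) | Angle |
|---|---|---|
| Skate origin | (598, -281) | x axis along -x, line at 4.7° |
| Empty bay | (639, 121) | -3.65° |

The first move turns the tool and raises it.

Request:
{"method": "carry_out", "body": {
  "grip": [1,1,1,1,1,1,1,1,1,1,1,1],
  "slide": [
    [0,0,-5],
    [0,0,-5],
    [0,0,-5],
    [0,0,-5],
    [0,0,-5],
    [0,0,-5],
    [0,0,-5],
    [0,0,-5],
    [0,0,-5],
    [0,0,-5],
    [0,0,-5],
    [0,0,-5]
  ],
  "twist": [
    [0,0,0.149],
    [0,0,0.149],
    [0,0,0.149],
    [0,0,0.149],
    [0,0,0.149],
    [0,0,0.149],
    [0,0,0.149],
    [0,0,0.149],
    [0,0,0.149],
    [0,0,0.149],
    [0,0,0.149],
    [0,0,0.149]
  ]
}}

```text
time_s: 1.3
position: [0.1929, 0.5881, 0.2752]
tcp_rot: [[0.525, 0.851, -0.01], [0.851, -0.525, -0.019], [-0.021, 0.001, -1.0]]
force: [0.5, -0.3, 0.8]
opening: 1.0
```

```bash
cat >> h.py <<'E'
from scipy.spatial.transform import Rotation as Ro
def delta(s,pos,yaw):
    """tool-frame slide mm and twist to reach pos (mm), tool x at yaw deg, pointing down"""
    R=np.array(s["tcp_rot"]);a=np.radians(yaw)
    T=np.array([[np.cos(a),np.sin(a),0],[np.sin(a),-np.cos(a),0],[0,0,-1]])
    sl=R.T@(np.array(pos)-1000*np.array(s["position"]))
    tw=Ro.from_matrix(R.T@T).as_rotvec()
    print("pos",(1000*np.array(s["position"])).round(1),"yaw",round(np.degrees(np.arctan2(R[1,0],R[0,0])),2),"slide",sl.round(1),"twist",tw.round(4),"F",np.round(s["force"],1),"open",round(s["opening"],3),"t",s["time_s"])
    T2=T.T@(np.array(pos)-1000*np.array(s["position"]));print("slide in target frame",T2.round(1))
E
python3 - <<'E'
from h import *;from rig import bot
delta(bot.read_state(),(193,588,275),4.7)
E
```

```text
pos [192.9 588.1 275.2] yaw 58.31 slide [0.  0.1 0.2] twist [0.0109 0.0189 0.9356] F [ 0.5 -0.3  0.8] open 1.0 t 1.3
slide in target frame [0.1 0.1 0.2]
```

Request:
{"method": "carry_out", "body": {
  "grip": [1,1,1,1,1,1,1,1],
  "slide": [
    [0,0,0],
    [0,0,0],
    [0,0,0],
    [0,0,0],
    [0,0,0],
    [0,0,0],
    [0,0,0],
    [0,0,0]
  ],
  "twist": [
    [0.011,0.019,0.14],
    [0,0,0.14],
    [0,0,0.14],
    [0,0,0.14],
    [0,0,0.14],
    [0,0,0.14],
    [0,0,0.1],
    [0,0,0]
  ]
}}

```text
time_s: 2.1
position: [0.1915, 0.5855, 0.2715]
tcp_rot: [[0.999, 0.036, -0.012], [0.036, -0.999, -0.003], [-0.012, 0.003, -1.0]]
force: [-0.5, -0.4, -0.6]
opening: 0.999
```

Run:
```python
from h import *;from rig import bot
delta(bot.read_state(),(480,0,275),4.7)
```

```text
pos [191.5 585.5 271.5] yaw 2.08 slide [267.  595.6  -5. ] twist [ 0.0027  0.0122 -0.0457] F [-0.5 -0.4 -0.6] open 0.999 t 2.1
slide in target frame [239.6 607.2  -3.5]
```

Request:
{"method": "carry_out", "body": {
  "grip": [1,1,1,1,1,1,1,1,1,1,1,1],
  "slide": [
    [22,43,0],
    [20,43,0],
    [20,43,0],
    [20,43,0],
    [20,43,0],
    [20,43,0],
    [20,43,0],
    [20,43,0],
    [20,43,0],
    [20,43,0],
    [20,43,0],
    [20,43,0]
  ],
  "twist": [
    [0.003,0.012,-0.046],
    [0,0,0],
    [0,0,0],
    [0,0,0],
    [0,0,0],
    [0,0,0],
    [0,0,0],
    [0,0,0],
    [0,0,0],
    [0,0,0],
    [0,0,0],
    [0,0,0]
  ]
}}

```text
time_s: 3.3
position: [0.4891, 0.0832, 0.2682]
tcp_rot: [[0.992, 0.128, 0.001], [0.128, -0.992, 0.003], [0.001, -0.003, -1.0]]
force: [0.9, 1.3, -0.4]
opening: 1.0
```

Run:
```python
from h import *;from rig import bot
delta(bot.read_state(),(560.3,-284.4,260),4.7)
```

```text
pos [489.1  83.2 268.2] yaw 7.36 slide [ 23.6 373.7   7.1] twist [-0.0032 -0.001   0.0464] F [ 0.9  1.3 -0.4] open 1.0 t 3.3
slide in target frame [ 40.9 372.2   8.2]
```

Request:
{"method": "carry_out", "body": {
  "grip": [1,1,1,1,1,1,1,1,1,1,1],
  "slide": [
    [4,42,0],
    [4,42,0],
    [4,42,0],
    [4,42,0],
    [4,42,0],
    [4,42,0],
    [4,42,0],
    [4,42,0],
    [4,30,0],
    [0,10,0],
    [0,0,0]
  ],
  "twist": [
    [-0.003,0,0.046],
    [0,0,0],
    [0,0,0],
    [0,0,0],
    [0,0,0],
    [0,0,0],
    [0,0,0],
    [0,0,0],
    [0,0,0],
    [0,0,0],
    [0,0,0]
  ]
}}

```text
time_s: 4.4
position: [0.5631, -0.3102, 0.2648]
tcp_rot: [[0.995, 0.098, 0.001], [0.098, -0.995, 0.002], [0.001, -0.001, -1.0]]
force: [-0.3, -0.4, 0.7]
opening: 1.002
```

Run:
```python
from h import *;from rig import bot
delta(bot.read_state(),(560.3,-284.4,215),4.7)
```

```text
pos [ 563.1 -310.2  264.8] yaw 5.63 slide [ -0.4 -25.9  49.8] twist [-0.0014 -0.0015  0.0162] F [-0.3 -0.4  0.7] open 1.002 t 4.4
slide in target frame [ -0.7 -26.   49.8]
```

Request:
{"method": "carry_out", "body": {
  "grip": [1,1,1,1,1],
  "slide": [
    [0,-15,20],
    [0,-11,20],
    [0,0,10],
    [0,0,0],
    [0,0,0]
  ],
  "twist": [
    [-0.001,-0.001,0.016],
    [0,0,0],
    [0,0,0],
    [0,0,0],
    [0,0,0]
  ]
}}

```text
time_s: 4.9
position: [0.5597, -0.2774, 0.2143]
tcp_rot: [[0.996, 0.09, -0.001], [0.09, -0.996, 0.003], [-0.001, -0.004, -1.0]]
force: [0.3, -0.2, -0.1]
opening: 1.001
```

```bash
cat > snap.py <<'E'
import sys
from m import *;from rig import bot
t=sys.argv[1];x0,y0,w,h=map(int,sys.argv[3:7]) if len(sys.argv)>3 else (0,0,512,384)
n=sys.argv[2];c=bot.capture(n);pickle.dump(c,open(f"{n}{t}.pkl","wb"))
f=min(4,800/w,600/h);r=cv2.resize(c["color"][y0:y0+h,x0:x0+w],None,fx=f,fy=f,interpolation=cv2.INTER_CUBIC);cv2.imwrite(f"pics/{n}{t}.png",r[:,:,::-1])
E
python3 snap.py 1 side 230 150 200 150
python3 - <<'E'
from h import *;from rig import bot
delta(bot.read_state(),(560.3,-284.4,141),4.7)
E
```

```text
pos [ 559.8 -277.5  214.4] yaw 5.12 slide [-0.1  7.2 73.4] twist [-0.0034  0.0003  0.0074] F [1.  0.4 0.4] open 0.999 t 4.95
slide in target frame [-0.1  6.9 73.4]
```

View pics/side1.png

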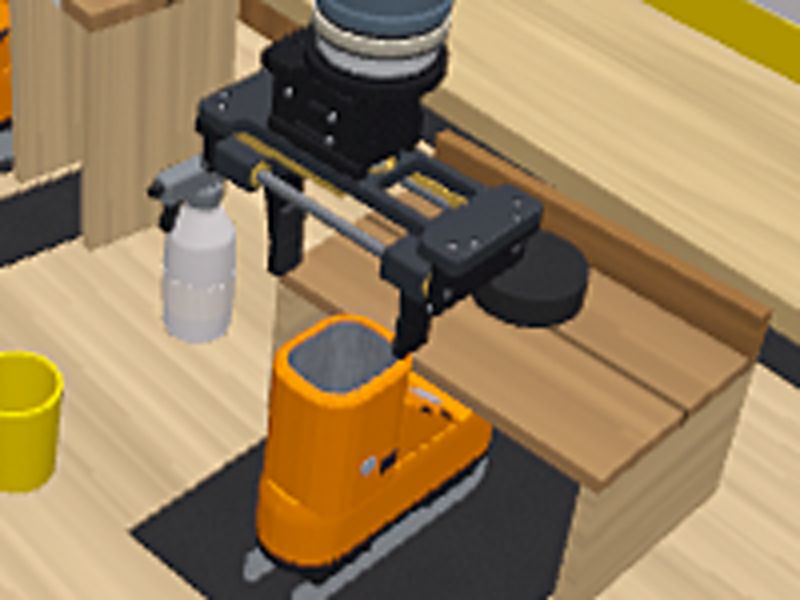

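The open gripper hangs above the cuff, with fingertips at (285,265) and (410,345) and the cuff mouth at (350,355). It needs about 7 mm of correction along tool y before going down.

Request:
{"method": "carry_out", "body": {
  "grip": [1,1,1,1,1,1],
  "slide": [
    [0,7,0],
    [0,0,8],
    [0,0,8],
    [0,0,0],
    [0,0,0],
    [0,0,0]
  ],
  "twist": [
    [-0.003,0,0.007],
    [0,0,0],
    [0,0,0],
    [0,0,0],
    [0,0,0],
    [0,0,0]
  ]
}}

```text
time_s: 5.55
position: [0.5617, -0.2872, 0.1993]
tcp_rot: [[0.997, 0.081, 0.004], [0.081, -0.997, -0.003], [0.003, 0.003, -1.0]]
force: [-0.4, 0.2, 1.3]
opening: 1.002
```

Run:
```python
from h import *;from rig import bot
delta(bot.read_state(),(560.3,-284.4,141),4.7)
```

```text
pos [ 561.7 -287.2  199.3] yaw 4.64 slide [-1.4 -3.1 58.3] twist [ 0.0034 -0.0033 -0.001 ] F [-0.4  0.2  1.3] open 1.002 t 5.55
slide in target frame [-1.2 -2.9 58.3]
```

Request:
{"method": "carry_out", "body": {
  "grip": [1,1,1,1,1,1,1,1],
  "slide": [
    [-1,-2,9],
    [0,0,9],
    [0,0,10],
    [0,0,10],
    [0,0,10],
    [0,0,9],
    [0,0,0],
    [0,0,0]
  ],
  "twist": [
    [0.003,-0.003,0],
    [0,0,0],
    [0,0,0],
    [0,0,0],
    [0,0,0],
    [0,0,0],
    [0,0,0],
    [0,0,0]
  ]
}}

```text
time_s: 6.35
position: [0.5599, -0.2845, 0.1357]
tcp_rot: [[0.997, 0.081, -0.002], [0.081, -0.997, 0.002], [-0.002, -0.002, -1.0]]
force: [0.1, -0.8, 0.0]
opening: 0.997
```

```bash
python3 - <<'E'
from h import *;from rig import bot
delta(bot.read_state(),(560.3,-284.4,141),4.7)
E
python3 snap.py 2 side 230 150 200 150
```

```text
pos [ 559.9 -284.5  135.7] yaw 4.64 slide [ 0.4 -0.1 -5.3] twist [-0.0018  0.002  -0.001 ] F [ 0.1 -0.8  0. ] open 0.997 t 6.35
slide in target frame [ 0.4 -0.1 -5.3]
```

View pics/side2.png

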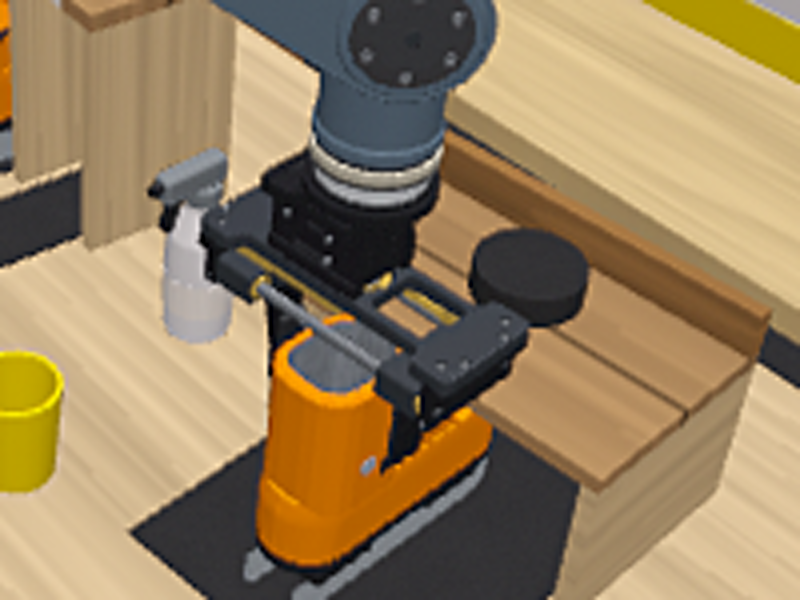

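The fingers straddle the cuff, with the right finger at (405,430) and no contact force. I'll close the gripper.

Request:
{"method": "carry_out", "body": {
  "grip": [-1,-1,-1,-1,-1,-1,-1,-1],
  "slide": [
    [0,0,0],
    [0,0,0],
    [0,0,0],
    [0,0,0],
    [0,0,0],
    [0,0,0],
    [0,0,0],
    [0,0,0]
  ],
  "twist": [
    [0,0,0],
    [0,0,0],
    [0,0,0],
    [0,0,0],
    [0,0,0],
    [0,0,0],
    [0,0,0],
    [0,0,0]
  ]
}}

```text
time_s: 7.2
position: [0.5607, -0.2851, 0.1374]
tcp_rot: [[0.997, 0.081, 0.001], [0.081, -0.997, -0.001], [0.001, 0.001, -1.0]]
force: [-0.6, 0.3, -1.4]
opening: 0.733
```

Run:
```python
from h import *;from rig import bot
delta(bot.read_state(),(560.3-110,-284.4-9,141),4.7)
```

```text
pos [ 560.7 -285.1  137.4] yaw 4.65 slide [-110.7   -0.7   -3.6] twist [ 0.0006 -0.0005 -0.0009] F [-0.6  0.3 -1.4] open 0.733 t 7.2
slide in target frame [-110.7   -0.8   -3.6]
```

The opening is 0.733 × 87 = 63.8 mm, which matches the cuff width of 64. I'll draw the skate out, eased up by a few mm.

Request:
{"method": "carry_out", "body": {
  "grip": [-1,-1,-1,-1,-1,-1,-1,-1,-1,-1,-1,-1],
  "slide": [
    [0,0,-2],
    [0,0,-2],
    [-6,0,-1],
    [-12,0,0],
    [-12,0,0],
    [-12,0,0],
    [-12,0,0],
    [-12,0,0],
    [-12,0,0],
    [-12,0,0],
    [-12,0,0],
    [-10,0,0]
  ],
  "twist": [
    [0,0,0],
    [0,0,0],
    [0,0,0],
    [0,0,0],
    [0,0,0],
    [0,0,0],
    [0,0,0],
    [0,0,0],
    [0,0,0],
    [0,0,0],
    [0,0,0],
    [0,0,0]
  ]
}}

```text
time_s: 8.4
position: [0.4367, -0.2934, 0.1414]
tcp_rot: [[0.997, 0.081, -0.005], [0.081, -0.997, 0.003], [-0.005, -0.003, -1.0]]
force: [-0.1, 0.3, -3.7]
opening: 0.737
```

```bash
python3 - <<'E'
from h import *;from rig import bot
delta(bot.read_state(),(560.3-125,-284.4-10,141),4.7)
E
python3 snap.py 3 side 180 120 250 187
```

```text
pos [ 436.7 -293.4  141.4] yaw 4.66 slide [-1.5  0.9  0.4] twist [-0.0033  0.0052 -0.0007] F [-0.1  0.3 -3.7] open 0.737 t 8.4
slide in target frame [-1.5  0.9  0.4]
```

View pics/side3.png

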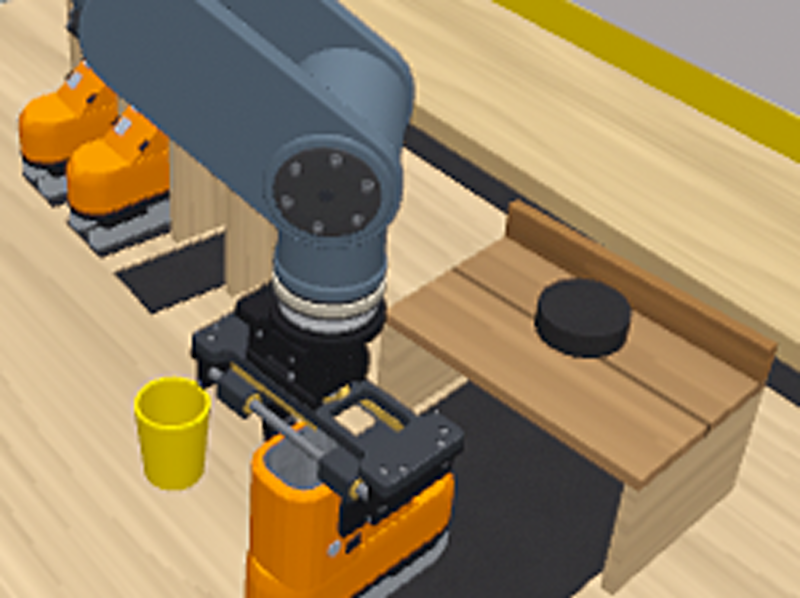

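The skate is out: its toe at (450,490) is clear of the board edge running from (385,325) to (640,485). Next I'll lift it above cup height.

Request:
{"method": "carry_out", "body": {
  "grip": [-1,-1,-1,-1,-1,-1,-1,-1,-1,-1,-1,-1],
  "slide": [
    [0,0,0],
    [0,0,-6],
    [0,0,-10],
    [0,0,-12],
    [0,0,-12],
    [0,0,-12],
    [0,0,-12],
    [0,0,-12],
    [0,0,-12],
    [0,0,-12],
    [0,0,-10],
    [0,0,-6]
  ],
  "twist": [
    [-0.003,0.005,0],
    [0,0,0],
    [0,0,0],
    [0,0,0],
    [0,0,0],
    [0,0,0],
    [0,0,0],
    [0,0,0],
    [0,0,0],
    [0,0,0],
    [0,0,0],
    [0,0,0]
  ]
}}

```text
time_s: 9.65
position: [0.4401, -0.2932, 0.2695]
tcp_rot: [[0.996, 0.086, 0.007], [0.086, -0.996, -0.005], [0.006, 0.006, -1.0]]
force: [0.3, 1.1, -5.0]
opening: 0.733
```

```bash
python3 - <<'E'
from h import *;from rig import bot
delta(bot.read_state(),(435,-294,265),4.7)
E
python3 snap.py 4 side 180 120 250 187
```

```text
pos [ 440.1 -293.2  269.5] yaw 4.92 slide [-5.2  0.4  4.5] twist [ 0.0057 -0.0062  0.0038] F [ 0.3  1.1 -5. ] open 0.733 t 9.65
slide in target frame [-5.2  0.4  4.5]
```

View pics/side4.png

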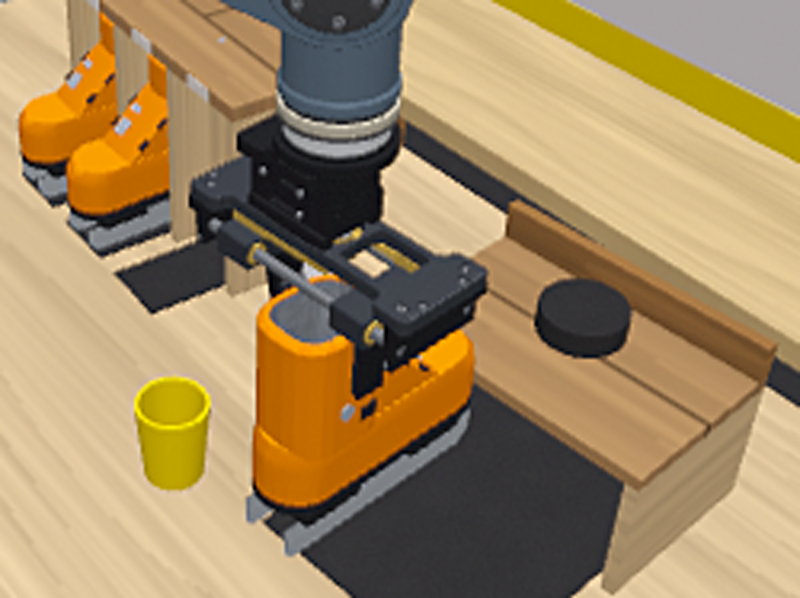

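The skate hangs level, about 130 mm up: runner at (290,545), no droop. Now I'll turn it about half a turn here, clear of the sprayer.

Request:
{"method": "carry_out", "body": {
  "grip": [-1,-1,-1,-1,-1,-1,-1,-1,-1,-1,-1,-1],
  "slide": [
    [-3,0,0],
    [0,0,0],
    [0,0,0],
    [0,0,0],
    [0,0,0],
    [0,0,0],
    [0,0,0],
    [0,0,0],
    [0,0,0],
    [0,0,0],
    [0,0,0],
    [0,0,0]
  ],
  "twist": [
    [0.006,-0.006,-0.04],
    [0,0,-0.08],
    [0,0,-0.11],
    [0,0,-0.12],
    [0,0,-0.12],
    [0,0,-0.12],
    [0,0,-0.12],
    [0,0,-0.12],
    [0,0,-0.12],
    [0,0,-0.12],
    [0,0,-0.12],
    [0,0,-0.12]
  ]
}}

```text
time_s: 10.9
position: [0.4366, -0.2915, 0.2676]
tcp_rot: [[0.119, 0.993, -0.003], [0.993, -0.119, 0.004], [0.003, -0.004, -1.0]]
force: [-0.3, 0.1, -3.6]
opening: 0.729
```

Run:
```python
from h import *;from rig import bot
delta(bot.read_state(),(440,-290,270),176.35)
```

```text
pos [ 436.6 -291.5  267.6] yaw 83.17 slide [ 1.9  3.2 -2.4] twist [-0.     -0.0054 -1.6264] F [-0.3  0.1 -3.6] open 0.729 t 10.9
slide in target frame [-3.3  1.7 -2.4]
```

Request:
{"method": "carry_out", "body": {
  "grip": [-1,-1,-1,-1,-1,-1,-1,-1,-1,-1,-1,-1],
  "slide": [
    [0,0,0],
    [0,0,0],
    [0,0,0],
    [0,0,0],
    [0,0,0],
    [0,0,0],
    [0,0,0],
    [0,0,0],
    [0,0,0],
    [0,0,0],
    [0,0,0],
    [0,0,0]
  ],
  "twist": [
    [0,0,-0.12],
    [0,0,-0.12],
    [0,0,-0.12],
    [0,0,-0.12],
    [0,0,-0.12],
    [0,0,-0.12],
    [0,0,-0.12],
    [0,0,-0.12],
    [0,0,-0.12],
    [0,0,-0.12],
    [0,0,-0.12],
    [0,0,-0.12]
  ]
}}

```text
time_s: 12.1
position: [0.4366, -0.2895, 0.2636]
tcp_rot: [[-0.982, 0.186, -0.006], [0.186, 0.982, 0.009], [0.007, 0.008, -1.0]]
force: [0.2, 0.4, -4.3]
opening: 0.732
```

Run:
```python
from h import *;from rig import bot
delta(bot.read_state(),(440,-290,270),176.35)
```

```text
pos [ 436.6 -289.5  263.6] yaw 169.26 slide [-3.4  0.2 -6.5] twist [ 0.0083 -0.0067 -0.1238] F [ 0.2  0.4 -4.3] open 0.732 t 12.1
slide in target frame [-3.4 -0.3 -6.4]
```

Request:
{"method": "carry_out", "body": {
  "grip": [-1,-1,-1,-1,-1,-1,-1,-1,-1,-1,-1,-1],
  "slide": [
    [0,0,-4],
    [0,0,-2],
    [-2,10,0],
    [-2,20,0],
    [-2,28,0],
    [-2,28,0],
    [-2,28,0],
    [-2,28,0],
    [-2,28,0],
    [-2,28,0],
    [-2,28,0],
    [-2,28,0]
  ],
  "twist": [
    [0.008,-0.007,-0.08],
    [0,0,-0.04],
    [0,0,0],
    [0,0,0],
    [0,0,0],
    [0,0,0],
    [0,0,0],
    [0,0,0],
    [0,0,0],
    [0,0,0],
    [0,0,0],
    [0,0,0]
  ]
}}

```text
time_s: 13.3
position: [0.4745, -0.0243, 0.2673]
tcp_rot: [[-0.997, 0.078, 0.0], [0.078, 0.997, 0.006], [0.0, 0.006, -1.0]]
force: [-0.3, -0.8, -3.1]
opening: 0.737
```

```bash
python3 - <<'E'
from h import *;from rig import bot
delta(bot.read_state(),(547,127,265),176.35)
E
python3 snap.py 5 side 130 100 300 225
```

```text
pos [474.5 -24.3 267.3] yaw 175.52 slide [-60.4 156.4   3.3] twist [ 0.0064 -0.0002 -0.0145] F [-0.3 -0.8 -3.1] open 0.737 t 13.3
slide in target frame [-62.7 155.6   2.3]
```

View pics/side5.png

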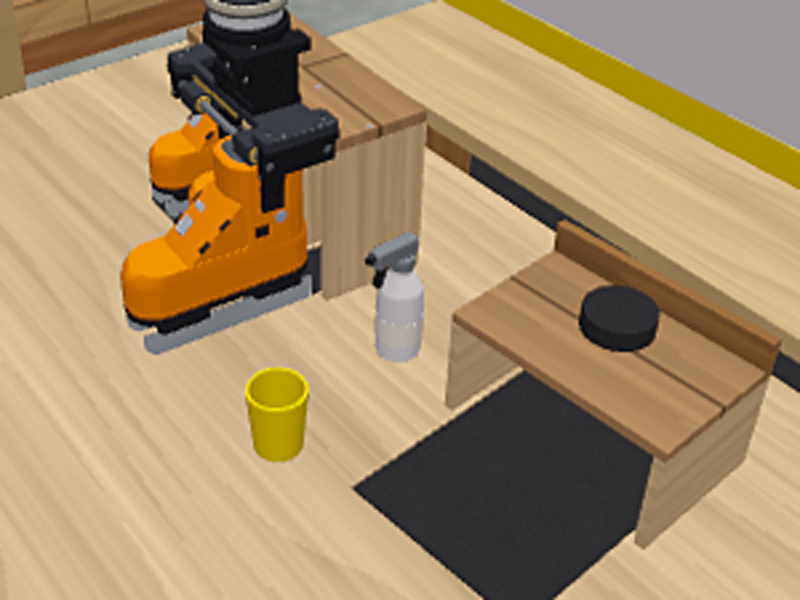

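The skate hangs level with its toe towards the robot at (125,295). The cup at (278,415) and sprayer at (398,320) are untouched. I'll carry on until it is in front of the bay.

Request:
{"method": "carry_out", "body": {
  "grip": [-1,-1,-1,-1,-1,-1,-1,-1,-1,-1],
  "slide": [
    [-2,22,0],
    [-4,22,0],
    [-5,22,0],
    [-6,22,0],
    [-8,20,0],
    [-8,16,0],
    [-8,8,0],
    [-6,3,0],
    [-4,0,0],
    [0,0,0]
  ],
  "twist": [
    [0.006,0,-0.014],
    [0,0,0],
    [0,0,0],
    [0,0,0],
    [0,0,0],
    [0,0,0],
    [0,0,0],
    [0,0,0],
    [0,0,0],
    [0,0,0]
  ]
}}

```text
time_s: 14.35
position: [0.5321, 0.1233, 0.266]
tcp_rot: [[-0.998, 0.064, -0.006], [0.064, 0.998, 0.008], [0.006, 0.008, -1.0]]
force: [0.2, 0.4, -3.7]
opening: 0.735
```

```bash
python3 - <<'E'
from h import *;from rig import bot
delta(bot.read_state(),(547,127,265),176.35)
E
python3 snap.py 6 top 90 90 240 180
```

```text
pos [532.1 123.3 266. ] yaw 176.33 slide [-14.6   4.6   0.9] twist [ 0.0078 -0.0062 -0.0004] F [ 0.2  0.4 -3.7] open 0.735 t 14.35
slide in target frame [-14.6   4.6   1. ]
```

View pics/top6.png

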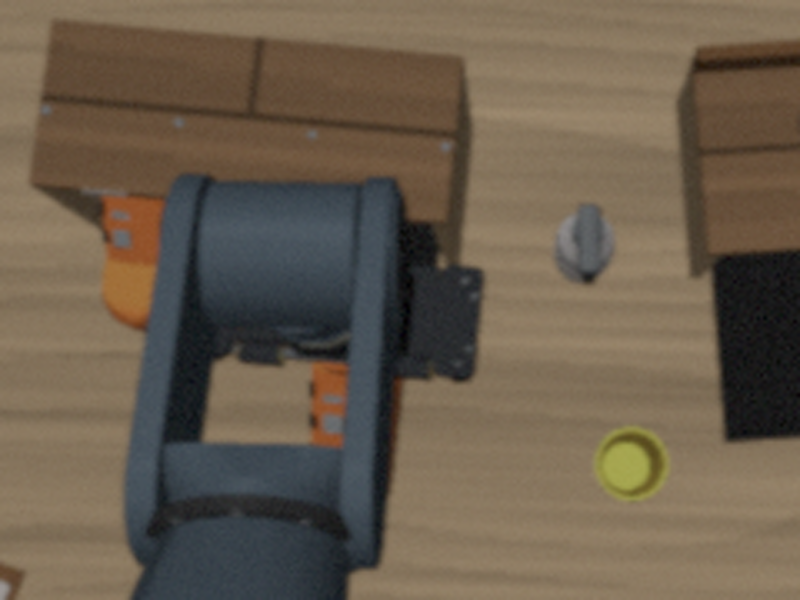

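Request:
{"method": "carry_out", "body": {
  "grip": [-1,-1,-1,-1,-1,-1,-1,-1,-1,-1,-1],
  "slide": [
    [-8,4,0],
    [0,0,8],
    [0,0,12],
    [0,0,14],
    [0,0,14],
    [0,0,14],
    [0,0,14],
    [0,0,14],
    [0,0,10],
    [0,0,5],
    [0,0,0]
  ],
  "twist": [
    [0.008,-0.006,0],
    [0,0,0],
    [0,0,0],
    [0,0,0],
    [0,0,0],
    [0,0,0],
    [0,0,0],
    [0,0,0],
    [0,0,0],
    [0,0,0],
    [0,0,0]
  ]
}}

```text
time_s: 15.5
position: [0.5393, 0.1232, 0.1538]
tcp_rot: [[-0.998, 0.07, -0.003], [0.07, 0.998, -0.002], [0.003, -0.003, -1.0]]
force: [0.3, 0.2, -3.2]
opening: 0.735
```

Run:
```python
from h import *;from rig import bot
delta(bot.read_state(),(542,127,138),176.35)
```

```text
pos [539.3 123.2 153.8] yaw 176.0 slide [-2.5  4.1 15.8] twist [-0.0027 -0.0031 -0.0061] F [ 0.3  0.2 -3.2] open 0.735 t 15.5
slide in target frame [-2.4  4.  15.8]
```

Request:
{"method": "carry_out", "body": {
  "grip": [-1,-1,-1,-1,-1,-1],
  "slide": [
    [0,4,0],
    [0,0,4],
    [0,0,5],
    [0,0,4],
    [0,0,2],
    [0,0,0]
  ],
  "twist": [
    [-0.003,-0.003,-0.006],
    [0,0,0],
    [0,0,0],
    [0,0,0],
    [0,0,0],
    [0,0,0]
  ]
}}

```text
time_s: 16.1
position: [0.5414, 0.1277, 0.1396]
tcp_rot: [[-0.998, 0.063, 0.005], [0.063, 0.998, 0.001], [-0.005, 0.001, -1.0]]
force: [0.2, -0.7, -3.3]
opening: 0.731
```

```bash
python3 - <<'E'
from h import *;from rig import bot
delta(bot.read_state(),(542,127,138),176.35)
E
python3 snap.py 7 side 150 90 200 150
```

```text
pos [541.4 127.7 139.6] yaw 176.39 slide [-0.7 -0.7  1.6] twist [0.001  0.0049 0.0007] F [ 0.2 -0.7 -3.3] open 0.731 t 16.1
slide in target frame [-0.7 -0.7  1.6]
```

View pics/side7.png

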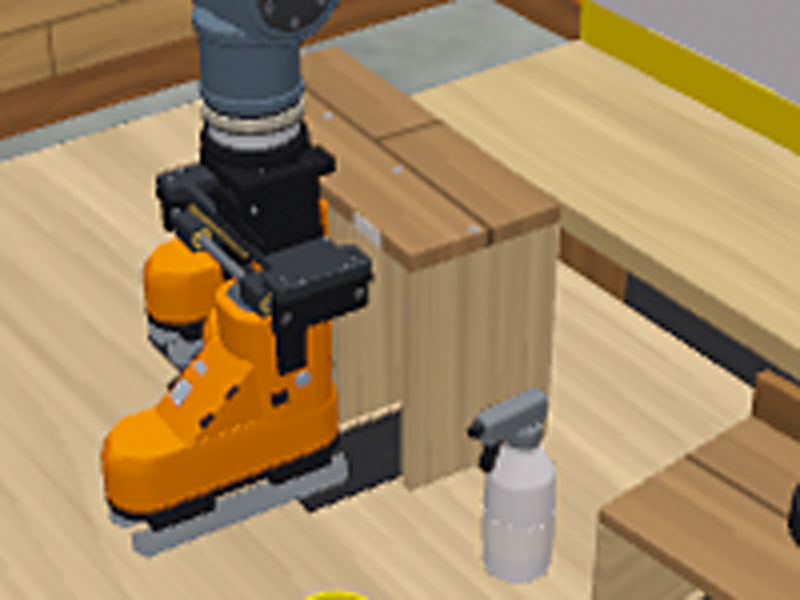

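The skate hangs just above the counter in line with the strip, with its runner tail at (340,468) next to the strip at (370,455). I'll settle the last 2–3 mm and release.

Request:
{"method": "carry_out", "body": {
  "grip": [-1,-1,-1,-1,1,1,1,1,1,1],
  "slide": [
    [0,0,2],
    [0,0,2],
    [0,0,1],
    [0,0,0],
    [0,0,0],
    [0,0,0],
    [0,0,0],
    [0,0,0],
    [0,0,0],
    [0,0,0]
  ],
  "twist": [
    [0.001,0.005,0],
    [0,0,0],
    [0,0,0],
    [0,0,0],
    [0,0,0],
    [0,0,0],
    [0,0,0],
    [0,0,0],
    [0,0,0],
    [0,0,0]
  ]
}}

```text
time_s: 17.15
position: [0.5444, 0.1277, 0.1388]
tcp_rot: [[-0.998, 0.063, 0.006], [0.063, 0.998, 0.0], [-0.006, 0.001, -1.0]]
force: [0.4, 0.2, -0.1]
opening: 0.997
```

Run:
```python
from h import *;from rig import bot
delta(bot.read_state(),(542,127,230),176.35)
```

```text
pos [544.4 127.7 138.8] yaw 176.38 slide [  1.8  -0.8 -91.2] twist [0.0006 0.0064 0.0005] F [ 0.4  0.2 -0.1] open 0.997 t 17.15
slide in target frame [  2.3  -0.8 -91.2]
```

Request:
{"method": "carry_out", "body": {
  "grip": [1,1,1,1,1,1,1,1,1,1,1,1],
  "slide": [
    [0,0,-8],
    [0,0,-12],
    [0,0,-15],
    [0,0,-18],
    [0,0,-18],
    [0,0,-18],
    [0,0,-10],
    [15,0,0],
    [20,0,0],
    [25,0,0],
    [25,0,0],
    [15,0,0]
  ],
  "twist": [
    [0,0.006,0],
    [0,0,0],
    [0,0,0],
    [0,0,0],
    [0,0,0],
    [0,0,0],
    [0,0,0],
    [0,0,0],
    [0,0,0],
    [0,0,0],
    [0,0,0],
    [0,0,0]
  ]
}}

```text
time_s: 18.35
position: [0.4453, 0.1338, 0.2499]
tcp_rot: [[-0.998, 0.064, 0.011], [0.064, 0.998, 0.001], [-0.011, 0.002, -1.0]]
force: [0.5, 0.1, -0.7]
opening: 1.001
```

```bash
python3 snap.py 8 side 150 90 200 150;python3 snap.py 8 top 90 90 240 180
python3 - <<'E'
from m import *;from rig import bot
for n in("side","top"):
    c=load(n+"8.pkl");P=cloud(c);x,y,z=np.moveaxis(P,-1,0);ok=c["depth"]>0
    hsv=cv2.cvtColor(c["color"],cv2.COLOR_RGB2HSV);org=cv2.inRange(hsv,(5,170,100),(20,255,255))>0
    print(n)
    rect(P,big(ok&org&(z>.176)&(y<.19)&(y>.05)&(x<.64)),name="cuffrim")
    b=rect(P,big(ok&org&(z>.04)&(y<.19)&(y>.05)&(x<.64)),name="boot");print(b.min(0),b.max(0))
delta(bot.read_state(),(438,134,240),176.35)
E
```

```text
side
cuffrim n 173 c [546.5 125.4] size [63.3 79.7] ang 83.8 z [176.9 183.6 187.1]
boot n 1947 c [495.5 127.9] size [ 66.3 187.4] ang 85.9 z [ 55.8  99.8 183.1]
[0.40192719 0.09041366 0.04641442] [0.58785059 0.16420089 0.18936232]
top
cuffrim n 70 c [548.7 105.7] size [76.  25.4] ang 4.3 z [180.2 184.1 187.6]
boot n 127 c [525.  105.1] size [124.6  36.4] ang 11.2 z [133.7 181.5 187.7]
[0.46740626 0.07510825 0.1212769 ] [0.58616759 0.12121677 0.54369207]
pos [445.  133.9 249.9] yaw 176.34 slide [ 7.1 -0.4  9.9] twist [ 0.0016  0.0104 -0.0002] F [ 0.6 -0.2 -0.3] open 0.997 t 18.45
slide in target frame [ 7.  -0.3  9.9]
```

View pics/side8.png

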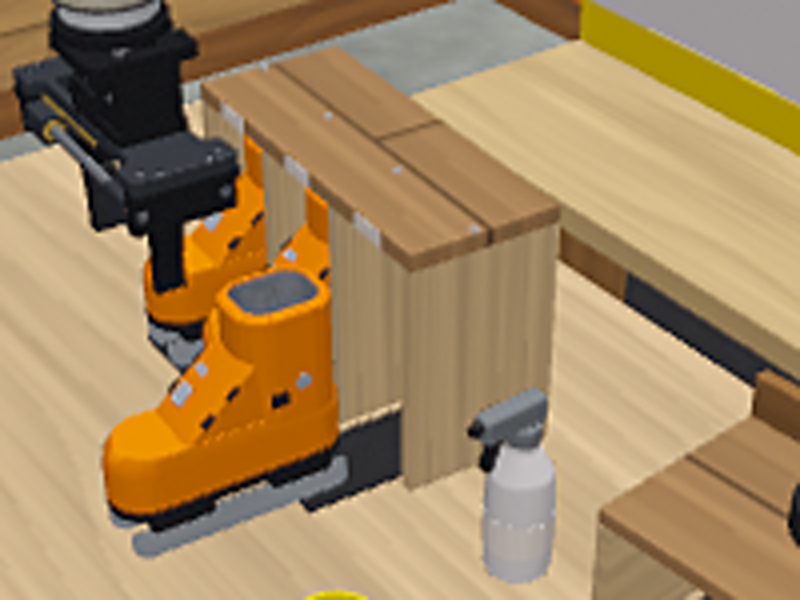

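View pics/top8.png

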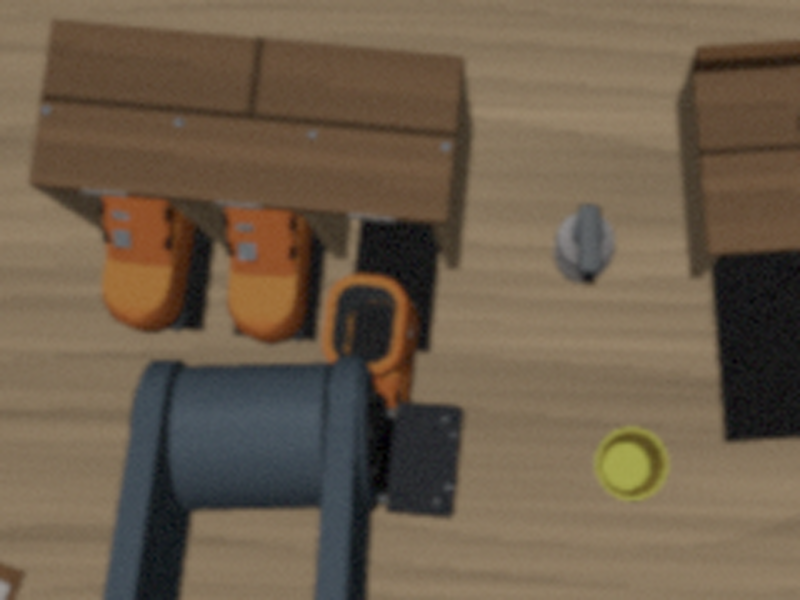

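The skate stands upright at about (503,130) in line with the bay: toe at (110,470) in the side view, cuff at (370,320) in the top view. Boot yaw measures about -4°. I'll go down over the toe.

Request:
{"method": "carry_out", "body": {
  "grip": [1,1,1,1,1,1,1,1,1,1,1],
  "slide": [
    [3,0,0],
    [0,0,10],
    [0,0,16],
    [0,0,18],
    [0,0,18],
    [0,0,18],
    [0,0,18],
    [0,0,18],
    [0,0,10],
    [0,0,0],
    [0,0,0]
  ],
  "twist": [
    [0.002,0.01,0],
    [0,0,0],
    [0,0,0],
    [0,0,0],
    [0,0,0],
    [0,0,0],
    [0,0,0],
    [0,0,0],
    [0,0,0],
    [0,0,0],
    [0,0,0]
  ]
}}

```text
time_s: 19.55
position: [0.455, 0.1329, 0.1154]
tcp_rot: [[-0.998, 0.067, 0.009], [0.067, 0.998, -0.001], [-0.009, 0.0, -1.0]]
force: [-0.2, -0.6, 1.0]
opening: 1.001
```

```bash
python3 - <<'E'
from h import *;from rig import bot
delta(bot.read_state(),(441,134,60),176.35)
E
python3 snap.py 9 side 130 90 200 150
```

```text
pos [455.  132.9 115.4] yaw 176.19 slide [14.6  0.1 55.3] twist [ 0.0001  0.0093 -0.0029] F [-0.2 -0.6  1. ] open 1.001 t 19.55
slide in target frame [14.   0.2 55.4]
```

View pics/side9.png

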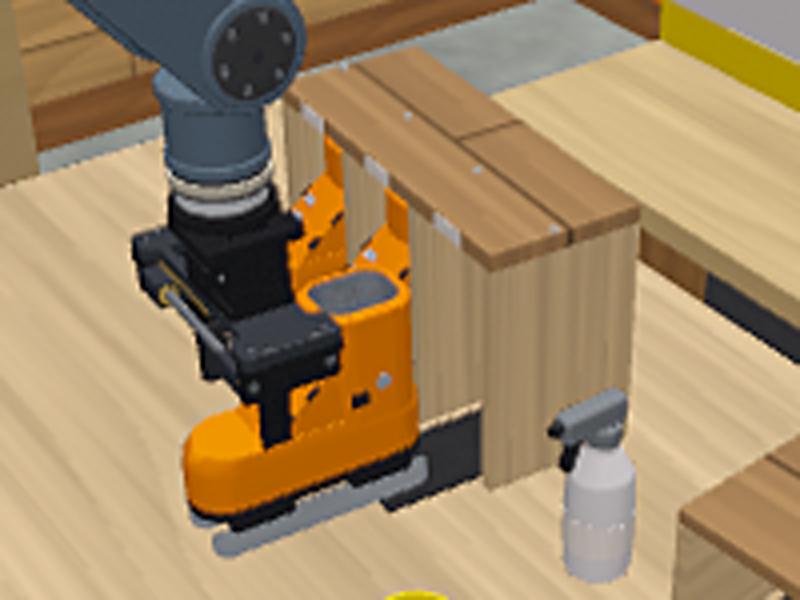

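The near finger is at (275,430) beside the instep, so the tool has drifted 14 mm towards the rack. I'll correct that before going lower.

Request:
{"method": "carry_out", "body": {
  "grip": [1,1,1,1,1],
  "slide": [
    [8,0,0],
    [7,0,0],
    [0,0,0],
    [0,0,0],
    [0,0,0]
  ],
  "twist": [
    [0,0.009,-0.003],
    [0,0,0],
    [0,0,0],
    [0,0,0],
    [0,0,0]
  ]
}}

```text
time_s: 20.1
position: [0.4399, 0.1343, 0.1181]
tcp_rot: [[-0.998, 0.063, 0.005], [0.063, 0.998, 0.0], [-0.005, 0.001, -1.0]]
force: [-0.5, 0.2, 0.1]
opening: 1.002
```

Run:
```python
from h import *;from rig import bot
delta(bot.read_state(),(441,134,60),176.35)
```

```text
pos [439.9 134.3 118.1] yaw 176.4 slide [-0.8 -0.3 58.1] twist [0.0008 0.0052 0.0009] F [-0.5  0.2  0.1] open 1.002 t 20.1
slide in target frame [-1.1 -0.2 58.1]
```

Request:
{"method": "carry_out", "body": {
  "grip": [1,1,1,1,1,1,1,1,1],
  "slide": [
    [0,0,8],
    [0,0,8],
    [0,0,8],
    [1,0,8],
    [1,0,8],
    [1,0,8],
    [0,0,6],
    [0,0,0],
    [0,0,0]
  ],
  "twist": [
    [0,0.005,0],
    [0,0,0],
    [0,0,0],
    [0,0,0],
    [0,0,0],
    [0,0,0],
    [0,0,0],
    [0,0,0],
    [0,0,0]
  ]
}}

```text
time_s: 21.0
position: [0.4367, 0.1344, 0.0581]
tcp_rot: [[-0.998, 0.063, -0.002], [0.063, 0.998, 0.001], [0.002, 0.001, -1.0]]
force: [-0.3, 0.7, 0.4]
opening: 0.999
```

```bash
python3 - <<'E'
from h import *;from rig import bot
delta(bot.read_state(),(441,134,60),176.35)
E
python3 snap.py 10 side 130 90 200 150
```

```text
pos [436.7 134.4  58.1] yaw 176.39 slide [-4.3 -0.1 -1.9] twist [ 0.0005 -0.0019  0.0006] F [-0.3  0.7  0.4] open 0.999 t 21.0
slide in target frame [-4.3 -0.1 -1.9]
```

View pics/side10.png

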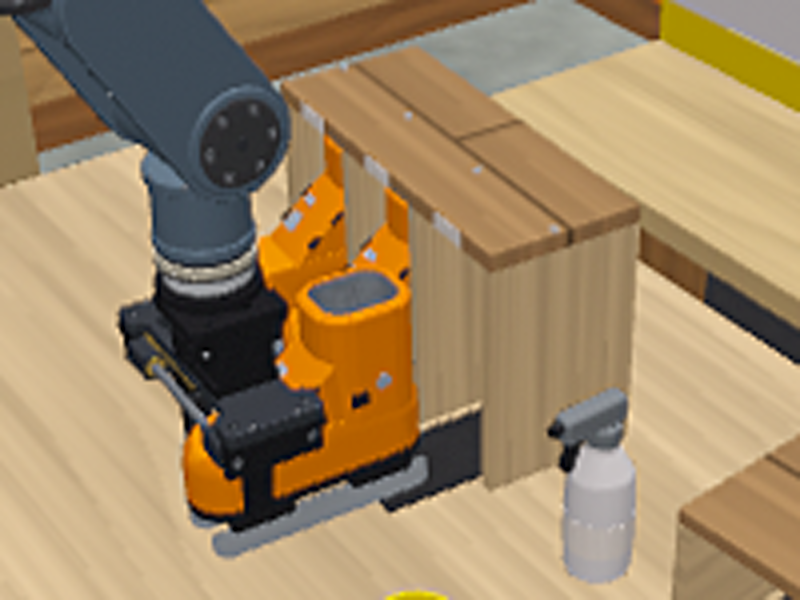

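The fingers straddle the toe, with the near finger at (262,490) and no contact force. I'll nudge 3 mm forward and close.

Request:
{"method": "carry_out", "body": {
  "grip": [1,1,-1,-1,-1,-1,-1,-1,-1,-1],
  "slide": [
    [-4,0,-2],
    [0,0,0],
    [0,0,0],
    [0,0,0],
    [0,0,0],
    [0,0,0],
    [0,0,0],
    [0,0,0],
    [0,0,0],
    [0,0,0]
  ],
  "twist": [
    [0,-0.002,0],
    [0,0,0],
    [0,0,0],
    [0,0,0],
    [0,0,0],
    [0,0,0],
    [0,0,0],
    [0,0,0],
    [0,0,0],
    [0,0,0]
  ]
}}

```text
time_s: 22.05
position: [0.4425, 0.1343, 0.0619]
tcp_rot: [[-0.998, 0.063, 0.004], [0.063, 0.998, 0.001], [-0.004, 0.001, -1.0]]
force: [-0.3, -0.5, 0.1]
opening: 0.715
```

Run:
```python
from h import *;from rig import bot
delta(bot.read_state(),(638.8-62*.998,121.1+62*.0637,62),176.35)
```

```text
pos [442.5 134.3  61.9] yaw 176.39 slide [-134.8   -0.8    0.5] twist [0.0011 0.0044 0.0006] F [-0.3 -0.5  0.1] open 0.715 t 22.05
slide in target frame [-1.348e+02 -7.000e-01 -1.000e-01]
```

The opening is 62.2 mm, which matches the toe width. I'll push the first half in.

Request:
{"method": "carry_out", "body": {
  "grip": [-1,-1,-1,-1,-1,-1,-1,-1],
  "slide": [
    [-4,0,0],
    [-8,0,0],
    [-10,0,0],
    [-10,0,0],
    [-10,0,0],
    [-10,0,0],
    [-8,0,0],
    [0,0,0]
  ],
  "twist": [
    [0.001,0.004,0],
    [0,0,0],
    [0,0,0],
    [0,0,0],
    [0,0,0],
    [0,0,0],
    [0,0,0],
    [0,0,0]
  ]
}}

```text
time_s: 22.85
position: [0.4467, 0.1334, 0.0612]
tcp_rot: [[-0.991, 0.063, -0.117], [0.064, 0.998, 0.001], [0.117, -0.006, -0.993]]
force: [2.9, 0.4, -1.9]
opening: 0.711
```

```bash
python3 - <<'E'
from h import *;from rig import bot
delta(bot.read_state(),(638.8-62*.998,121.1+62*.0637,62),176.35)
E
python3 snap.py 11 side 130 90 200 150
```

```text
pos [446.7 133.4  61.2] yaw 176.33 slide [-129.5   -0.   -16. ] twist [-6.10e-03 -1.17e-01 -1.00e-04] F [ 2.9  0.4 -1.9] open 0.711 t 22.85
slide in target frame [-130.5    0.    -0.8]
```

View pics/side11.png

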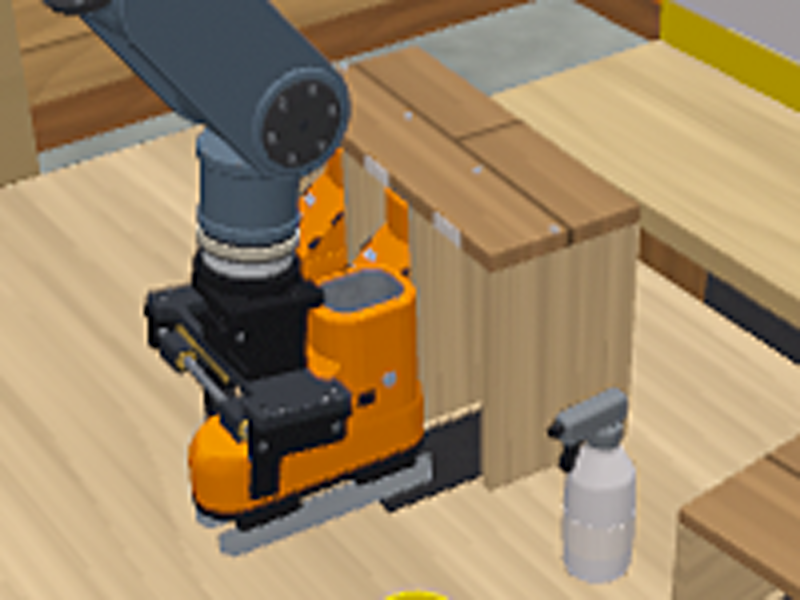

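The toe moved only 4 mm. The tool tilted 0.117 rad against sliding friction, because tilt accumulates row to row as each row starts from the measured pose. I'll straighten it, then push with a counter-tilt in each row and the toe eased up slightly.

Request:
{"method": "carry_out", "body": {
  "grip": [-1,-1,-1],
  "slide": [
    [0,0,0],
    [0,0,0],
    [0,0,0]
  ],
  "twist": [
    [-0.006,-0.06,0],
    [0,-0.06,0],
    [0,-0.02,0]
  ]
}}

```text
time_s: 23.2
position: [0.4479, 0.1332, 0.0611]
tcp_rot: [[-0.998, 0.064, 0.028], [0.064, 0.998, -0.002], [-0.028, 0.0, -1.0]]
force: [-0.2, 0.4, -0.3]
opening: 0.708
```

Run:
```python
from h import *;from rig import bot
delta(bot.read_state(),(638.8-62*.998,121.1+62*.0637,62),176.35)
```

```text
pos [447.9 133.2  61.1] yaw 176.32 slide [-1.293e+02  1.000e-01  2.700e+00] twist [ 0.0002  0.0278 -0.0005] F [-0.2  0.4 -0.3] open 0.708 t 23.2
slide in target frame [-1.293e+02  1.000e-01 -9.000e-01]
```

Request:
{"method": "carry_out", "body": {
  "grip": [-1,-1,-1,-1],
  "slide": [
    [-6,0,-3],
    [-12,0,-2],
    [-15,0,0],
    [-15,0,0]
  ],
  "twist": [
    [0,0,0],
    [0,-0.01,0],
    [0,-0.015,0],
    [0,-0.015,0]
  ]
}}

```text
time_s: 23.6
position: [0.4958, 0.1297, 0.0666]
tcp_rot: [[-0.996, 0.064, 0.062], [0.063, 0.998, -0.005], [-0.062, -0.001, -0.998]]
force: [0.3, 0.1, -4.4]
opening: 0.715
```

Run:
```python
from h import *;from rig import bot
delta(bot.read_state(),(638.8-62*.998,121.1+62*.0637,62),176.35)
```

```text
pos [495.8 129.7  66.6] yaw 176.35 slide [-80.8   0.5   9.6] twist [-0.001   0.0619  0.    ] F [ 0.3  0.1 -4.4] open 0.715 t 23.6
slide in target frame [-81.3   0.5   4.6]
```

```bash
python3 snap.py 12 side 130 90 200 150
```

```text
(no output)
```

View pics/side12.png

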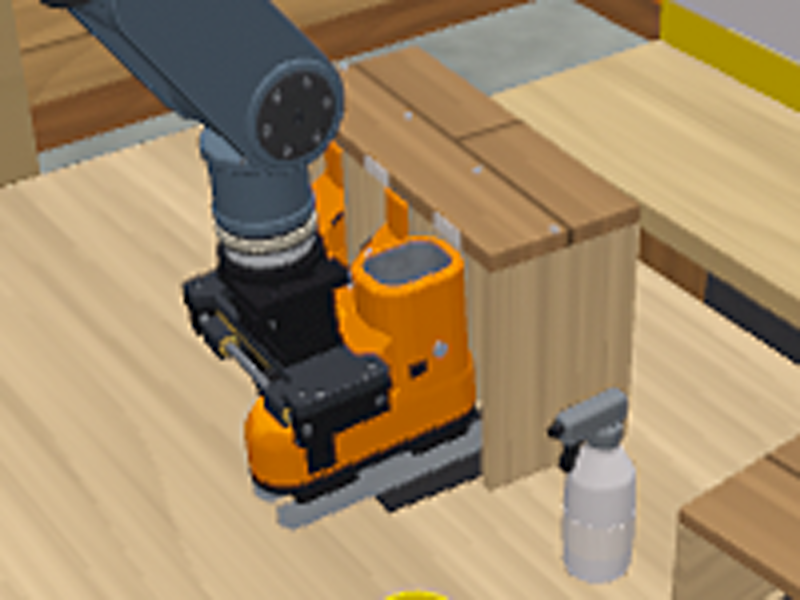

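The skate has moved in 48 mm in line: its cuff at (410,260) is just short of the board edge. The toe is slightly raised, so I'll level the tool and set it down before going further.

Request:
{"method": "carry_out", "body": {
  "grip": [-1,-1,-1],
  "slide": [
    [0,0,2],
    [0,0,1],
    [0,0,0]
  ],
  "twist": [
    [0,0.03,0],
    [0,0.02,0],
    [0,0,0]
  ]
}}

```text
time_s: 23.95
position: [0.5042, 0.129, 0.0636]
tcp_rot: [[-0.998, 0.065, 0.021], [0.065, 0.998, -0.001], [-0.021, -0.0, -1.0]]
force: [-0.3, -0.4, -4.0]
opening: 0.709
```

```bash
python3 - <<'E'
from h import *;from rig import bot
delta(bot.read_state(),(638.8-62*.998,121.1+62*.0637,62),176.35)
E
python3 snap.py 13 side 130 90 200 150
```

```text
pos [504.2 129.   63.6] yaw 176.27 slide [-72.7   0.8   3.1] twist [-0.0001  0.0206 -0.0014] F [-0.3 -0.4 -4. ] open 0.709 t 23.95
slide in target frame [-72.8   0.7   1.6]
```

View pics/side13.png

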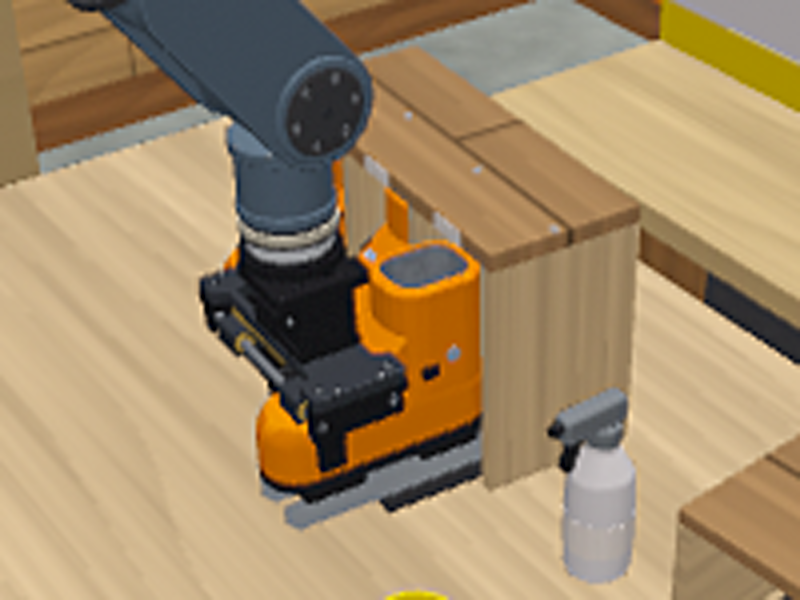

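Request:
{"method": "carry_out", "body": {
  "grip": [-1,-1,-1,-1,-1],
  "slide": [
    [-5,0,1],
    [-9,0,0],
    [-9,0,0],
    [-8,0,0],
    [0,0,0]
  ],
  "twist": [
    [0,0,0],
    [0,0,0],
    [0,0,0],
    [0,0,0],
    [0,0,0]
  ]
}}

```text
time_s: 24.5
position: [0.5383, 0.1267, 0.0631]
tcp_rot: [[-0.998, 0.065, 0.023], [0.065, 0.998, -0.002], [-0.023, -0.0, -1.0]]
force: [0.8, -0.9, -3.8]
opening: 0.711
```

```bash
python3 - <<'E'
from h import *;from rig import bot
delta(bot.read_state(),(638.8-62*.998,121.1+62*.0637,62),176.35)
E
python3 snap.py 14 side 130 90 200 150
```

```text
pos [538.3 126.7  63.1] yaw 176.27 slide [-38.6   0.9   2. ] twist [-0.0002  0.0226 -0.0014] F [ 0.8 -0.9 -3.8] open 0.711 t 24.5
slide in target frame [-38.7   0.8   1.1]
```

View pics/side14.png

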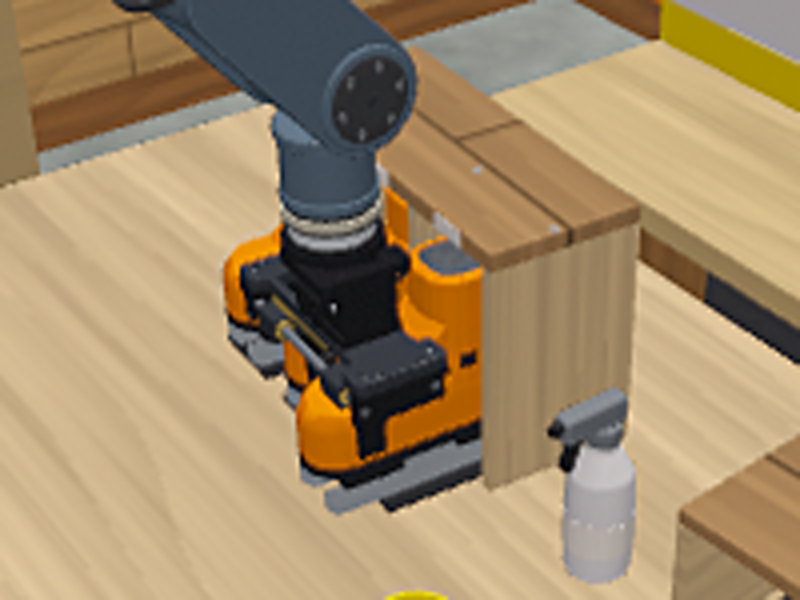

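It is going in straight, with the cuff now under the board at (450,255). The tool yaw is 176.3° and the lateral error about 1 mm. I'll push the rest in.

Request:
{"method": "carry_out", "body": {
  "grip": [-1,-1,-1,-1,-1,-1],
  "slide": [
    [-5,1,0],
    [-8,0,0],
    [-8,0,0],
    [-8,0,0],
    [-4,0,0],
    [0,0,0]
  ],
  "twist": [
    [0,0,-0.001],
    [0,0,0],
    [0,0,0],
    [0,0,0],
    [0,0,0],
    [0,0,0]
  ]
}}

```text
time_s: 25.15
position: [0.5722, 0.1256, 0.0633]
tcp_rot: [[-0.998, 0.064, 0.019], [0.064, 0.998, -0.002], [-0.019, -0.0, -1.0]]
force: [-0.4, 0.8, -3.7]
opening: 0.712
```

```bash
python3 - <<'E'
from h import *;from rig import bot
delta(bot.read_state(),(638.8-62*.998,121.1+62*.0637,62),176.35)
E
python3 snap.py 15 side 130 90 200 150
```

```text
pos [572.2 125.6  63.3] yaw 176.35 slide [-4.7 -0.3  1.4] twist [-0.0005  0.0194 -0.0001] F [-0.4  0.8 -3.7] open 0.712 t 25.15
slide in target frame [-4.7 -0.3  1.3]
```

View pics/side15.png

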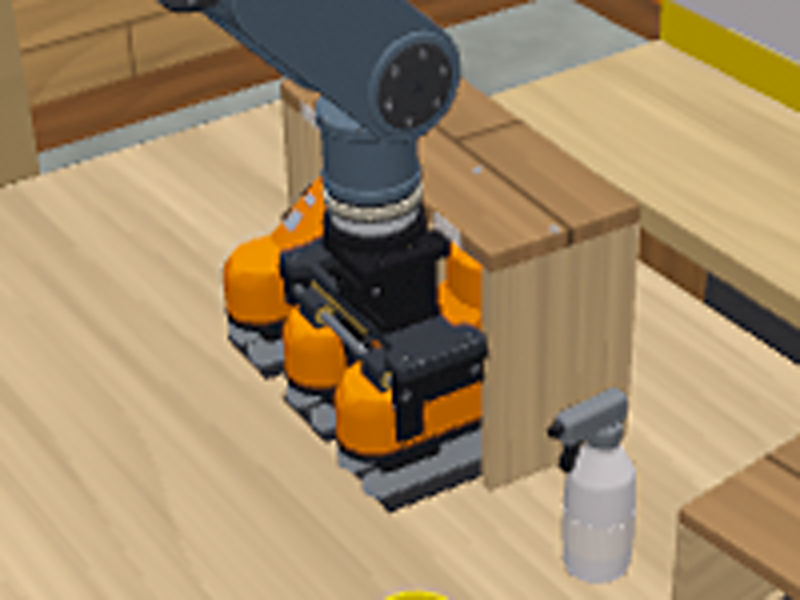

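The skate is almost home, with its toe tip at (340,410) in line with its neighbours' toes. I'll make small steps until the heel touches the rail.

Request:
{"method": "carry_out", "body": {
  "grip": [-1,-1,-1,-1],
  "slide": [
    [-4,0,1],
    [-4,0,0],
    [-3,0,0],
    [0,0,0]
  ],
  "twist": [
    [0,0,0],
    [0,0,0],
    [0,0,0],
    [0,0,0]
  ]
}}

```text
time_s: 25.6
position: [0.5825, 0.1249, 0.0621]
tcp_rot: [[-0.998, 0.064, 0.017], [0.064, 0.998, -0.002], [-0.017, -0.001, -1.0]]
force: [0.7, 0.3, -4.4]
opening: 0.709
```

Run:
```python
from h import *;from rig import bot
delta(bot.read_state(),(638.8-62*.998,121.1+62*.0637,62),176.35)
```

```text
pos [582.5 124.9  62.1] yaw 176.36 slide [ 5.6 -0.2  0. ] twist [-0.0007  0.017   0.0001] F [ 0.7  0.3 -4.4] open 0.709 t 25.6
slide in target frame [ 5.6 -0.2  0.1]
```

```bash
cat > toe.py <<'E'
import sys
from m import *;from rig import bot
def run(cs):
  for c in cs:
    P=cloud(c);ok=c["depth"]>0
    hsv=cv2.cvtColor(c["color"],cv2.COLOR_RGB2HSV);org=cv2.inRange(hsv,(5,170,60),(20,255,255))>0
    a=np.radians(-3.65);R=np.array([[np.cos(a),np.sin(a)],[-np.sin(a),np.cos(a)]])
    B=(P[...,:2]*1000-[638.8,121.1])@R.T
    for k,y0 in (("new",0),("mid",106),("far",212)):
        m=ok&org&(abs(B[...,1]-y0)<40)&(P[...,2]>.045)&(P[...,2]<.15)&(B[...,0]<0)&(B[...,0]>-150)
        q=B[m];
        if len(q)<20:print(k,len(q));continue
        print(k,len(q),"toe tip bay x (0.5,2,5 pct)",np.percentile(q[:,0],[.5,2,5]).round(1),"y range",np.percentile(q[:,1]-y0,[1,99]).round(1),"zmax",P[m][:,2].max().round(3))
if __name__=="__main__":
    t=sys.argv[1]
    cs=[]
    for n in("side","top"):
        c=bot.capture(n);pickle.dump(c,open(f"{n}{t}.pkl","wb"));cs.append(c);cv2.imwrite(f"pics/{n}{t}.png",cv2.resize(c["color"][90:240,90:330],None,fx=3.3,fy=3.3,interpolation=cv2.INTER_CUBIC)[:,:,::-1])
    run(cs)
E
python3 toe.py 16; python3 -c "
from toe import *;run([load('side0.pkl'),load('top0.pkl')])"
```

```text
new 389 toe tip bay x (0.5,2,5 pct) [-98.5 -97.7 -96.7] y range [-34.3  29. ] zmax 0.143
mid 303 toe tip bay x (0.5,2,5 pct) [-100.6  -99.9  -98.7] y range [-36.4  21.2] zmax 0.135
far 465 toe tip bay x (0.5,2,5 pct) [-100.3  -98.4  -97.2] y range [-32.8  26. ] zmax 0.143
new 0
mid 12
far 504 toe tip bay x (0.5,2,5 pct) [-98.9 -96.5 -93.7] y range [-31.8  25.4] zmax 0.146
new 0
mid 788 toe tip bay x (0.5,2,5 pct) [-99.8 -98.4 -96.6] y range [-36.6  24.6] zmax 0.142
far 642 toe tip bay x (0.5,2,5 pct) [-99.8 -98.5 -95.8] y range [-34.1  24.2] zmax 0.145
new 0
mid 492 toe tip bay x (0.5,2,5 pct) [-98.9 -97.2 -94.1] y range [-33.5  24.8] zmax 0.145
far 559 toe tip bay x (0.5,2,5 pct) [-98.9 -96.4 -93.7] y range [-31.6  26.1] zmax 0.144
```

View pics/side16.png

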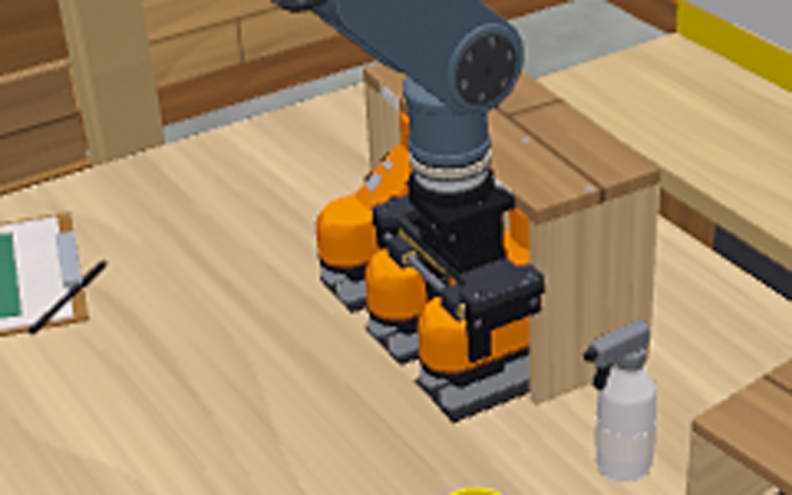

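The toe tip is level with its neighbours to about 2 mm (-98.5 against -100.5 and -100.3), so the heel is at or against the rail. The gripper still carries about 4 N, so I'll set the toe down before letting go.

Request:
{"method": "carry_out", "body": {
  "grip": [-1,-1,-1],
  "slide": [
    [0,0,2],
    [0,0,2],
    [0,0,1]
  ],
  "twist": [
    [0,0,0],
    [0,0,0],
    [0,0,0]
  ]
}}

```text
time_s: 26.0
position: [0.5818, 0.125, 0.061]
tcp_rot: [[-0.998, 0.063, 0.017], [0.063, 0.998, -0.002], [-0.017, -0.001, -1.0]]
force: [-0.4, -0.3, -2.1]
opening: 0.71
```

Run:
```python
from h import *;from rig import bot
delta(bot.read_state(),(638.8-62*.998,121.1+62*.0637,62),176.35)
```

```text
pos [581.8 125.   61. ] yaw 176.37 slide [ 4.9 -0.3 -1.1] twist [-0.0008  0.0173  0.0004] F [-0.4 -0.3 -2.1] open 0.71 t 26.0
slide in target frame [ 4.9 -0.3 -1. ]
```

Request:
{"method": "carry_out", "body": {
  "grip": [-1,-1,1,1,1,1,1,1],
  "slide": [
    [0,0,2],
    [0,0,1],
    [0,0,0],
    [0,0,0],
    [0,0,0],
    [0,0,0],
    [0,0,0],
    [0,0,0]
  ],
  "twist": [
    [0,0,0],
    [0,0,0],
    [0,0,0],
    [0,0,0],
    [0,0,0],
    [0,0,0],
    [0,0,0],
    [0,0,0]
  ]
}}

```text
time_s: 26.8
position: [0.5853, 0.1252, 0.0617]
tcp_rot: [[-0.998, 0.063, 0.027], [0.063, 0.998, -0.002], [-0.027, -0.0, -1.0]]
force: [0.5, -0.2, -0.2]
opening: 0.995
```

Run:
```python
from h import *;from rig import bot
delta(bot.read_state(),(575,125.3,160),176.35)
```

```text
pos [585.3 125.2  61.7] yaw 176.39 slide [  7.6  -0.5 -98.6] twist [-0.0001  0.0266  0.0007] F [ 0.5 -0.2 -0.2] open 0.995 t 26.8
slide in target frame [ 10.3  -0.5 -98.3]
```

Request:
{"method": "carry_out", "body": {
  "grip": [1,1,1,1,1,1,1,1,1,1,1,1],
  "slide": [
    [5,0,0],
    [3,0,-6],
    [2,0,-8],
    [2,0,-12],
    [2,0,-15],
    [4,0,-15],
    [6,0,-15],
    [10,0,-15],
    [12,0,-15],
    [20,0,-15],
    [20,0,-15],
    [20,0,-15]
  ],
  "twist": [
    [0,0.02,0],
    [0,0,0],
    [0,0,0],
    [0,0,0],
    [0,0,0],
    [0,0,0],
    [0,0,0],
    [0,0,0],
    [0,0,0],
    [0,0,0],
    [0,0,0],
    [0,0,0]
  ]
}}

```text
time_s: 28.0
position: [0.476, 0.132, 0.222]
tcp_rot: [[-0.998, 0.064, 0.015], [0.064, 0.998, -0.0], [-0.015, 0.001, -1.0]]
force: [0.1, -0.1, -0.0]
opening: 1.0
```

Request:
{"method": "carry_out", "body": {
  "grip": [1,1,1,1,1,1],
  "slide": [
    [20,0,-20],
    [20,10,-20],
    [20,20,-20],
    [0,30,-20],
    [0,30,0],
    [0,0,0]
  ],
  "twist": [
    [0,0,0],
    [0,0,0],
    [0,0,0],
    [0,0,0],
    [0,0,0],
    [0,0,0]
  ]
}}

```text
time_s: 28.6
position: [0.413, 0.228, 0.3152]
tcp_rot: [[-0.997, 0.066, 0.028], [0.066, 0.998, 0.003], [-0.028, 0.005, -1.0]]
force: [-0.2, -0.1, 0.2]
opening: 0.996
```

```bash
python3 toe.py 17
python3 - <<'E'
from m import *;from rig import bot
delta(bot.read_state(),(440,134,240),176.35)
for n in("side",):
  for t in("0","17"):
    c=load(n+t+".pkl");P=cloud(c);x,y,z=np.moveaxis(P,-1,0);ok=c["depth"]>0
    hsv=cv2.cvtColor(c["color"],cv2.COLOR_RGB2HSV)
    print(t)
    rect(P,big(ok&(cv2.inRange(hsv,(22,150,80),(35,255,255))>0)&(z>.07)&(y<.1)&(x<.6)&(x>.2)),name="cup")
    rect(P,big(ok&(abs(z-.155)<.005)&(y<-.1)&(x>.6)&(hsv[...,2]<80)),name="puck")
    rect(P,big(ok&(z>.05)&(y>-.08)&(y<.03)&(x>.55)&(x<.68)&(z<.17)),name="sprayer")
E
```

```text
new 852 toe tip bay x (0.5,2,5 pct) [-98.9 -97.2 -94.7] y range [-33.   26.8] zmax 0.147
mid 727 toe tip bay x (0.5,2,5 pct) [-99.5 -98.7 -96.7] y range [-36.2  25.5] zmax 0.146
far 638 toe tip bay x (0.5,2,5 pct) [-99.8 -98.7 -96.6] y range [-34.3  27. ] zmax 0.144
new 421 toe tip bay x (0.5,2,5 pct) [-98.5 -96.9 -94.2] y range [-30.9  27.5] zmax 0.145
mid 466 toe tip bay x (0.5,2,5 pct) [-99.  -97.1 -94.2] y range [-34.   25.1] zmax 0.144
far 514 toe tip bay x (0.5,2,5 pct) [-99.2 -97.  -94.2] y range [-31.5  25.6] zmax 0.143
pos [413.  225.8 314.4] yaw 176.14 slide [-31.1 -90.   75. ] twist [ 0.0029  0.0265 -0.0036] F [-0.6 -1.   0.1] open 0.998 t 28.7
slide in target frame [-32.8 -89.9  74.4]
0
cup n 181 c [445.3 -97.6] size [63.5 63. ] ang 39.9 z [71.1 77.8 81.2]
puck n 448 c [ 737.  -270.4] size [73.4 73.8] ang 69.7 z [152.  155.1 157.6]
sprayer n 580 c [627.7 -56.4] size [40.5 66.9] ang 61.9 z [ 56.9 105.  154.8]
17
cup n 181 c [445.6 -98. ] size [62.7 61.8] ang 82.1 z [70.8 77.9 82.3]
puck n 444 c [ 738.5 -271.4] size [71.8 75.1] ang 80.9 z [152.  155.  157.5]
sprayer n 584 c [628.  -55.8] size [40.4 67. ] ang 62.1 z [ 55.5 104.8 154.6]
```

View pics/side17.png

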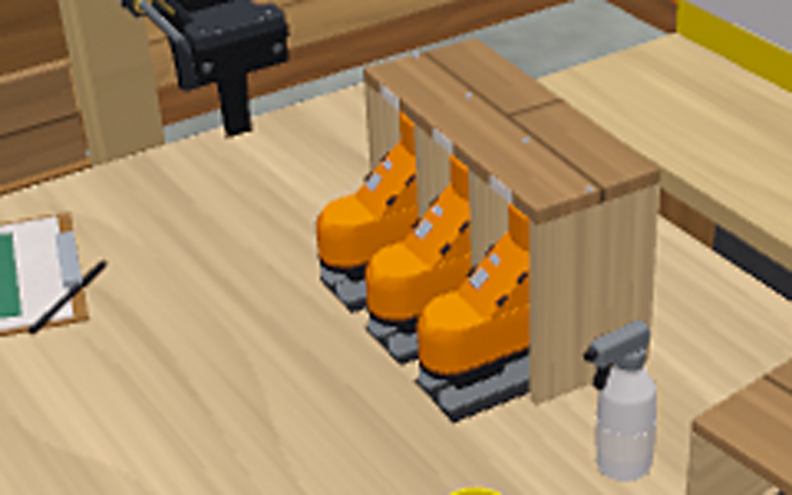

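View pics/top17.png

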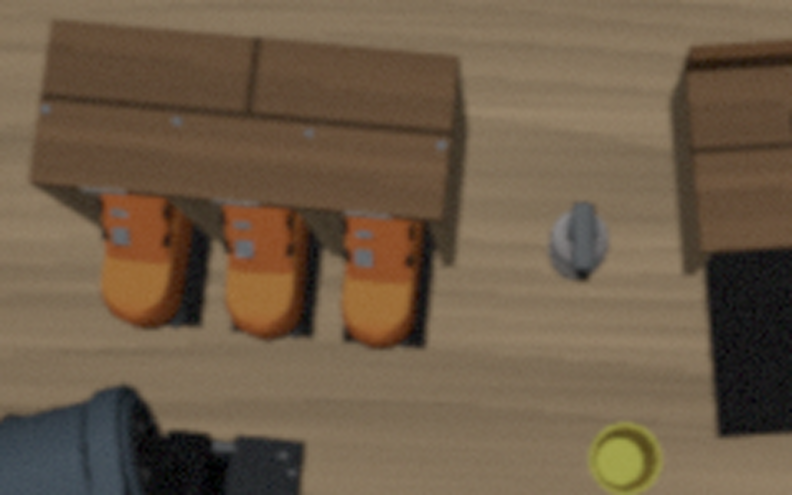

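The skate stands square in the bay beside the other two (side view toe at (425,335), top view toe tip at (380,345)). The arm is clear and nothing else moved, so I'm handing in.

```bash
python3 -c "
from rig import bot
print(bot.hand_in())"
```

```text
the job is handed in; nothing more can be done
None
```

The skate is in the empty bay, heel in and toe out, and I handed the job in at about 29 s. The hand-in gave no verdict.

**What I did:** I gripped the skate by the cuff, drew it about 125 mm out from under the step board and lifted it. I turned it half a turn, carried it past the cup and sprayer, and set it down in front of the bay. I then regripped it by the toe, pushed it back to the rail, released it and moved the arm clear.

**Last checks, from the two camera views:**
- **Depth in the bay:** the toe tip is within 1 mm of the other two skates' toes in both views.
- **Sideways:** it is a few mm or less from the bay's centre line, and it looks upright and square.
- **Everything else:** the cup, puck and sprayer measured within 2 mm of where they started. The two stored skates read the same to about 1 mm.

**What went wrong or disagreed:**
- **First push:** the skate moved only about 4 mm because the tool tilted 0.117 rad against friction. I straightened it and pushed again with a counter-tilt and the toe slightly eased.
- **Rail contact:** I never felt a clear stop at the rail. The gripper position put the skate about 5 mm past the bay origin, although the rail should stop it at 2.5 mm. I put this down to slip in the toe grip and relied on the camera comparison, which puts it at the same depth as the other skates.

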